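# Open the counterweighted strip cutter and feed the strip to its stops

### The job

Get the bench cutter ready for the next cut, gripping nothing and pushing gently with the fingertips only: push its counterweighted knife arm up past the balance point so that it stays raised by itself, and after that push the brown leatherboard strip on the bed, without lifting it, until it lies flat and square against the fence at the back with its right-hand end up against the end stop beyond the knife. Leave the things round the cutter where they are.

Things in the scene. Friction and masses are not known exactly. Their poses are not given: they have to be found in the camera images.
- cutter: bench strip cutter, fixed. Origin on the bench; x away from the operator, y left, z up. Grey bed, top 45 mm up, x -120 to 100, y -100 to 150 mm. Fence: bar along y, 18 mm above the bed, front face at x = 45 mm. End stop: upright plate right of the bed, top 20 mm above bed level, face at y = -165 mm. The knife moves in the plane y = -105 mm; lowered, it bars the strip's way to the stop
- knife_arm (a joint): knife arm angle (rad): 0 lowered (start), grows as the handle goes up and back, 1.35 raised on its buffer. The black counterweight on its tail makes it tip over: let go below about 0.71 it falls shut, beyond that it swings on to 1.35 by itself and stays. Raising it takes about 3 N at the handle, less towards the balance point; the hinge is damped
- knife_pivot (a point): centre of the knife arm's hinge, 90 mm above the bench, at (130, -105, 90) mm of the cutter's frame; same axes as the cutter. The hinge line is its y axis
- knife_handle (a point): middle of the free part of the knife arm's red handle: a round bar 26 mm thick, parallel to the hinge line, free for 40 mm either way along y; its right-hand end is carried by a neck coming up from the arm, 45 mm to the right of this point. Lowered, it is 230 mm nearer to the operator than the hinge and 90 mm higher (180 mm above the bench), free underneath and in front
- stop_corner (a point): corner where the plane of the fence's front face meets that of the end stop's face, at the height of the bed's top; axes as the cutter's. The strip is home when its far long edge lies in the plane x = 0 and its right-hand end in the plane y = 0 of this frame
- strip_center (a point): centre (half-way up) of the loose brown leatherboard strip, 200 mm long, 60 mm wide, 10 mm thick, 0.11 kg. It starts flat on the bed, a little in front of the fence and askew, left of the lowered knife. Its y axis runs along it towards its left-hand end, its x axis across it towards the fence
- strip_head (a point): middle of the strip's right-hand end face, half-way up (5 mm above the bed)
- strip_tail (a point): middle of the strip's left-hand end face, half-way up
- lift_a: tan heel lift, flat D-shaped piece 55x58x8 mm, loose on the bench right of the end stop; origin at the centre of its underside
- lift_b: black heel lift, flat D-shaped piece 55x58x8 mm, loose on the bench right of the cutter; origin at the centre of its underside
- spool: spool of dark thread, 38 mm across, 58 mm tall, standing loose on the bench left of the cutter; origin at the centre of its underside
- awl: awl with a wooden bulb handle, 120 mm long, 29 mm thick, lying loose in front of the cutter; origin at the middle of its underside
- wax: dark lump of cobbler's wax, 36x47x25 mm, loose on the bench; origin at the centre of its underside
- cup: steel cup with a handle, 79x108x78 mm, loose on the bench; origin at the centre of its underside
- block: cork sanding block, 37x74x27 mm, loose on the bench; origin at the centre of its underside
- polish: red round tin of shoe cream, 80 mm across, 23 mm high, loose on the bench; origin at the centre of its underside
Not all that is in view belongs to the job. Of the things that look like the part that bears strip_center, the larger one is meant.

How it is judged:
By the outcome, as a careful person would: the job done as asked, in the order asked, and still so for the second after the job is handed in, with the robot touching nothing.
It also fails if it takes over 61 s, if anything falls off the work surface, if the arm or the gripper's body presses on something with over 40 N, if the wrist force passes 120 N, or if a joint passes its speed limit or range.

### The arm

A 7-joint arm with a two-finger parallel gripper is mounted at the origin on a cart in front of the work surface, level with it; the furniture and walls round the work are solid. World frame = base frame: x ahead of the robot, y to its left, z up, the work surface at z = 0. Lengths are in mm, angles in rad, forces in N, time in s.
With the tool pointing down it reaches from about 350 to 900 mm from the base axis. Payload 19.9 kg.
Tool frame: the origin (TCP) lies midway between the tips of the shut fingers; the grasp point (between the pads) lies 19 mm behind it (robot.grasp_offset is the distance from the TCP to the grasp point, in mm); z points along the fingers, y is the direction in which the jaws open and shut (so a half turn about z gives the same grasp; the last joint's range is limited). The gripper opens to 85 mm and grips with 20 to 120 N. Pads are 22 mm wide; open, the fingers measure 114 mm over their backs; the gripper's body (76 mm by 85 mm) begins 54 mm behind the grasp point. The pads swing forward as they close: fully open they stand 13 mm farther back than shut.
Start: joints at [-1.333, 0.417, -0.01, 1.614, 0.005, 1.111, -0.053], TCP at [172.592, 600.677, 231.26] pointing down, gripper open.
Joint ranges: [-2.81, 2.81], [-0.39, 2.02], [-1.27, 1.25], [0.06, 2.57], [-1.19, 4.33], [0.19, 2], [-2.82, 2.82]. Speed limits (rad/s): [1.89, 1.89, 2.39, 2.39, 3.01, 3.01, 3.01].

### API

Orientations are given as a rotation vector (axis times angle).
In Python, from plant import robot, vision gives the robot as it stands.
- The arm moves only by the tool servo_tool, never from a script. Its argument "commands" is a list of rows, each a list of 3 entries, a list of its own where there are three numbers: the finger opening in m, from 0 to 0.0854, then the shift along the tool's x, y, z in m, then the turn, a rotation vector about the tool's x, y, z in rad. In form: [[grip, [x, y, z], [wx, wy, wz]], ...]. A call has 1 to 8 rows; each row is the pose to reach, as a shift and turn from the pose measured when the call began, along the tool's axes at that moment; what a row does not reach only later rows make up. A row lasts 1/8 s, in which the tool goes at most 62.5 mm and 10.7 degrees, less where a joint would pass 70% of its speed; a pose out of reach is approached as far as the arm can. A call with a gripper value outside its range is refused whole. The fingers move at their own pace and stop on an object; the grip force is fixed at half the most. Time passes only in rows, so rows that repeat a pose let the fingers close. It gives the time, the measured TCP pose, the force and the opening at its end, in the units of the state.
- robot.sense(): the state, without advancing time (a new reading comes with each control period).
- vision.snapshot(name): name is "scene" or "top" or "wrist"; returns the picture (420x560x3 uint8, red, green, blue); there is no depth.
- vision.camera_params(name): a dict with "vertical_fov" (degrees; the focal length in pixels is half the picture's height over the tangent of half this angle, whatever the lens; pixels are square), "cx", "cy" (the principal point, pixels), "R" (3x3) and "t" (3): a world point X has camera coordinates R X + t; the wrist camera has in their place "hand_eye" (4x4, takes a point from camera to tool coordinates, whose origin is the TCP and whose axes are the flange's). Camera axes: x right, y down, z forward; pixel columns grow to the right and rows downward; lengths in mm; the calibration is good to about 2 mm. The wrist camera is an equidistant fisheye: a pixel r from the principal point sees the ray r / f radians off the axis. A picture is of the moment at which its call begins: read the wrist's pose just before it. camera_params takes no time and is no camera call.
- robot.hand_in(): hands the job in, once; it reports no verdict.
The state is a dict: "clock": time; "q": joint angles; "joint_vel": joint speeds; "effort": joint torques, N m; "eef_pos": TCP position; "tool_rot": TCP orientation; "force": force on the tool from outside, world axes, zero at the start; "moment": the same for the moment, N m; "grip_width": finger opening in mm.
Only numpy, scipy, OpenCV 4.12 (cv2) and the standard library are available. Lean on these libraries where they do the work, as an engineer would, in place of code of your own. Each camera call takes 0.05 s, during which the arm holds its last target.

## Working session

There is one attempt and no reset: what is moved stays moved. The work goes in short steps, Python scripts to look and compute and a tool call to move; the robot and the scene stay as the last step left them, time stands still between calls to the robot, and variables do not carry over. Pictures are saved under pics/ and viewed, and the job is handed in when it is done.

Besides the shell and the picture viewer there is one more tool, called as name([rows], argument=value, ...), one row to a line, values as JSON. servo_tool: Moves the arm, as the interface text tells. Its arguments: {"type":"object","properties":{"commands":{"type":"array"}},"required":["commands"]}

```bash
mkdir -p pics; ls
python3 - <<'E'
from plant import robot, vision
import cv2
s=robot.sense(); print({k:s[k] for k in('clock','eef_pos','tool_rot','force','grip_width')})
for n in('scene','top','wrist'):
    im=vision.snapshot(n); cv2.imwrite(f'pics/{n}0.png',im[:,:,::-1]); print(n,vision.camera_params(n))
E
```

```text
pics
{'clock': 0.0, 'eef_pos': array([172.53090967, 600.34471799, 230.65865025]), 'tool_rot': array([-4.38067793e-01, -3.11083008e+00,  1.91429063e-03]), 'force': array([-0.8816473 , -0.30806559,  1.02778678]), 'grip_width': 85.23336348637291}
scene {'vertical_fov': 43.033938780889045, 'cx': 281.43441025920094, 'cy': 223.12471420702073, 'R': array([[-0.46658517, -0.88431337, -0.01697486],
       [-0.42119351,  0.23902621, -0.87490714],
       [ 0.77774951, -0.40106899, -0.48399314]]), 't': array([ 248.12401108,  339.75642829, 1266.99357076])}
top {'vertical_fov': 44.723164485282936, 'cx': 279.259947953638, 'cy': 210.28993229581357, 'R': array([[ 1.26409020e-02, -9.99919934e-01,  5.76925352e-04],
       [-9.93039019e-01, -1.26214819e-02, -1.17107662e-01],
       [ 1.17105567e-01,  9.07437091e-04, -9.93119058e-01]]), 't': array([ -31.78952377,  545.20959458, 1514.2823318 ])}
wrist {'vertical_fov': 65.70646984690485, 'cx': 281.4154089376549, 'cy': 211.88071490546068, 'hand_eye': array([[ 1.77026491e-04, -9.59135640e-01, -2.82946624e-01,
         7.24224714e+01],
       [ 9.99999823e-01,  9.03757431e-06,  5.95017524e-04,
         1.69926030e+00],
       [-5.68145362e-04, -2.82946680e-01,  9.59135472e-01,
        -1.42326053e+02],
       [ 0.00000000e+00,  0.00000000e+00,  0.00000000e+00,
         1.00000000e+00]])}
```

View pics/scene0.png

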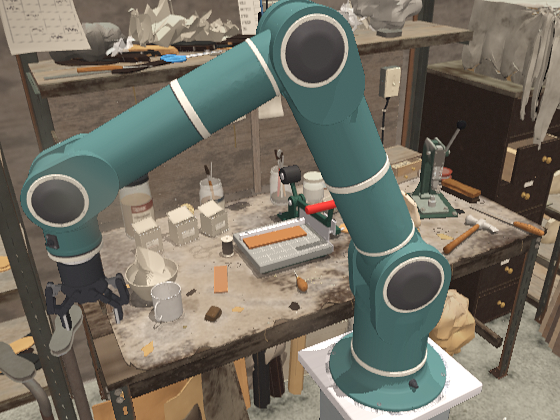

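View pics/top0.png

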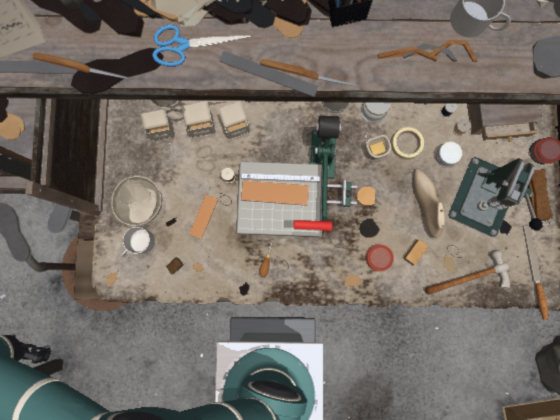

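View pics/wrist0.png

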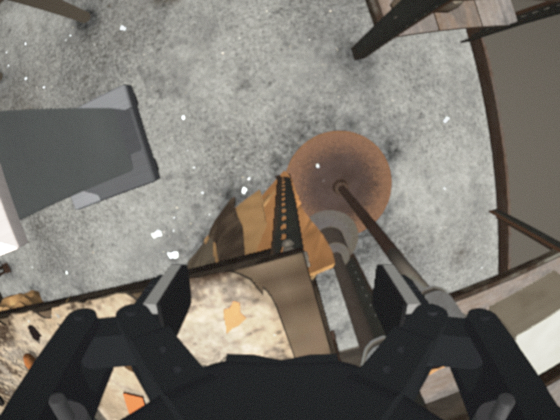

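Brown strip candidates in the top view are the one on the bed at (275,192) and a smaller one on the bench at (203,216). The description (larger, on the bed) picks the one at (275,192). The red handle is at about (312,226), the counterweight at (328,127), the stop at about (345,193), the tan lift at (367,196), the black lift at (369,228) and the awl at (265,262).

Run:
```python
import cv2
im=cv2.imread('pics/top0.png')
c=im[105:285,200:400]; cv2.imwrite('pics/topc.png',cv2.resize(c,None,fx=3.33,fy=3.33,interpolation=cv2.INTER_CUBIC))
im=cv2.imread('pics/scene0.png')
c=im[160:300,200:360]; cv2.imwrite('pics/scenec.png',cv2.resize(c,None,fx=4,fy=4,interpolation=cv2.INTER_CUBIC))
```

```text
(no output)
```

View pics/topc.png

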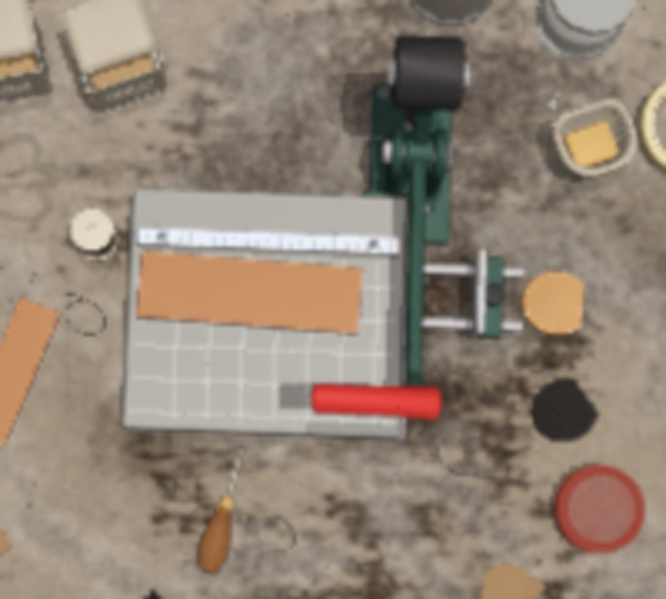

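View pics/scenec.png

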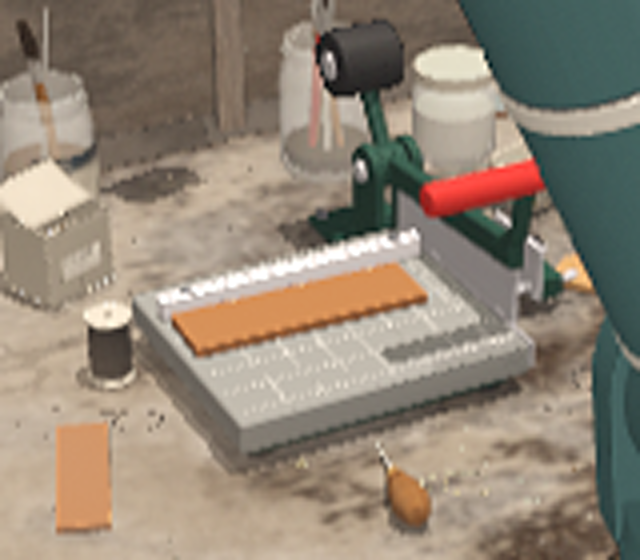

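```bash
cat > h.py <<'E'
import numpy as np, cv2
from plant import robot, vision
def cam(n):
    p=vision.camera_params(n); f=210/np.tan(np.radians(p['vertical_fov']/2)); return p,f
def proj(n,X):
    p,f=cam(n); c=np.atleast_2d(X)@p['R'].T+p['t']; return np.c_[p['cx']+f*c[:,0]/c[:,2],p['cy']+f*c[:,1]/c[:,2]]
def atz(n,uv,z):
    p,f=cam(n); d=p['R'].T@np.array([(uv[0]-p['cx'])/f,(uv[1]-p['cy'])/f,1]); o=-p['R'].T@p['t']; return o+d*(z-o[2])/d[2]
E
python3 - <<'E'
from h import *
T=lambda a:(a[0]/3.33+200-.35,a[1]/3.33+105-.35)
S=lambda a:(a[0]/4+200-.375,a[1]/4+160-.375)
for nm,a,z in [('bedTL',(136,192),45),('bedTR',(404,199),45),('bedBL',(124,425),45),('bedBR',(405,430),45),('fenceL',(139,237),63),('fenceR',(397,246),63),
 ('stripTL',(141,254),55),('stripTR',(362,270),55),('stripBR',(358,334),55),('stripBL',(138,318),55),('handleL',(313,400),180),('handleR',(440,403),180),('stop',(481,285),65)]:
    print(nm,atz('top',T(a),z).round(1))
for nm,a,z in [('bedfrontR?',(534,346),45),('bedfrontL',(240,428),45),('bedbackL',(135,296),45),('stripBL',(198,354),55),('stripTL',(174,318),55),('stripTR',(395,264),55),('stripBR',(427,296),55),('handleL',(430,199),180)]:
    print('S',nm,atz('scene',S(a),z).round(1))
E
```

```text
bedTL [689.3  94.7  45. ]
bedTR [ 685.9 -149.7   45. ]
bedBL [476.3 100.9  45. ]
bedBR [ 475.  -151.3   45. ]
fenceL [644.3  89.7  63. ]
fenceR [ 639.1 -142.1   63. ]
stripTL [630.3  88.2  55. ]
stripTR [ 618.2 -111.3   55. ]
stripBR [ 560. -108.   55.]
stripBL [572.   89.6  55. ]
handleL [488.8 -64.8 180. ]
handleR [ 487.7 -168.8  180. ]
stop [ 604.3 -217.2   65. ]
S bedfrontR? [ 460.3 -145.5   45. ]
S bedfrontL [468.8 105.   45. ]
S bedbackL [685.9  95.4  45. ]
S stripBL [563.4  94.8  55. ]
S stripTL [622.2  88.6  55. ]
S stripTR [ 612.2 -106.8   55. ]
S stripBR [ 553.7 -103.3   55. ]
S handleL [491.2 -68.7 180. ]
```

```bash
cat >> h.py <<'E'
from scipy.spatial.transform import Rotation as Ro
def Rt(pitch=0,yaw=0):
    # pitch: 0 = down, +: fingers tip forward (+x); tool y stays about world +y
    R0=np.array([[-1,0,0],[0,1,0],[0,0,-1.]])
    return Ro.from_euler('z',yaw).as_matrix()@Ro.from_euler('y',-pitch).as_matrix()@R0
def go(pos,pitch=0,yaw=0):
    s=robot.sense(); R=Ro.from_rotvec(s['tool_rot']).as_matrix()
    d=R.T@(np.array(pos)-s['eef_pos'])/1000; w=Ro.from_matrix(R.T@Rt(pitch,yaw)).as_rotvec()
    return d.round(3).tolist(), w.round(3).tolist()
def st():
    s=robot.sense(); R=Ro.from_rotvec(s['tool_rot']).as_matrix()
    print('t',round(float(s['clock']),2),'p',s['eef_pos'].round(1),'z',R[:,2].round(3),'y',R[:,1].round(3),'F',np.round(s['force'],1),'g',round(float(s['grip_width']),1))
E
python3 - <<'E'
from h import *
st(); print(Rt(.78)[:,2]); print(go([400,250,320])); print(go([400,0,330]))
E
```

```text
t 0.15 p [172.5 600.4 230.8] z [-0.    -0.001 -1.   ] y [ 0.276  0.961 -0.001] F [ 0.2  0.2 -0.4] g 85.4
[ 0.70327942  0.         -0.71091354]
([-0.315, -0.274, -0.089], [-0.001, -0.0, -0.28])
([-0.384, -0.514, -0.099], [-0.001, -0.0, -0.28])
```

servo_tool([
  [0,[-0.315,-0.274,-0.089],[0,0,-0.28]],
  [0,[-0.315,-0.274,-0.089],[0,0,-0.28]],
  [0,[-0.315,-0.274,-0.089],[0,0,-0.28]],
  [0,[-0.315,-0.274,-0.089],[0,0,-0.28]],
  [0,[-0.315,-0.274,-0.089],[0,0,-0.28]],
  [0,[-0.384,-0.514,-0.099],[0,0,-0.28]],
  [0,[-0.384,-0.514,-0.099],[0,0,-0.28]],
  [0,[-0.384,-0.514,-0.099],[0,0,-0.28]],
])

```text
clock: 1.15
eef_pos: [371.3, 158.3, 314.7]
tool_rot: [0.0, -3.141, 0.001]
force: [1.8, 0.2, 0.2]
grip_width: -0.1
```

Run:
```python
from h import *
st(); print(go([400,-20,330]))
```

```text
t 1.15 p [371.3 158.3 314.7] z [-0.    -0.001 -1.   ] y [-0.     1.    -0.001] F [1.8 0.2 0.2] g -0.1
([-0.029, -0.178, -0.015], [-0.001, -0.0, 0.0])
```

servo_tool([
  [0,[-0.03,-0.18,-0.015],[0,0,0]],
  [0,[-0.03,-0.18,-0.015],[0,0,0]],
  [0,[-0.03,-0.18,-0.015],[0,0,0]],
  [0,[-0.03,-0.18,-0.015],[0,0,0]],
])

```text
clock: 1.65
eef_pos: [401.5, -25.2, 330.2]
tool_rot: [0.009, 3.141, -0.0]
force: [0.2, 1.5, -0.0]
grip_width: 0.1
```

```bash
cat >> h.py <<'E'
def wsnap(name):
    s=robot.sense(); im=vision.snapshot('wrist'); cv2.imwrite(f'pics/{name}.png',im[:,:,::-1]); np.savez(f'pics/{name}.npz',p=s['eef_pos'],r=s['tool_rot'])
def wray(name,uv):
    z=np.load(f'pics/{name}.npz'); p,f=cam('wrist'); H=p['hand_eye']; R=Ro.from_rotvec(z['r']).as_matrix()
    x,y=uv[0]-p['cx'],uv[1]-p['cy']; r=np.hypot(x,y); th=r/f
    d=np.array([np.sin(th)*x/r,np.sin(th)*y/r,np.cos(th)]); return z['p']+R@H[:3,3], R@H[:3,:3]@d
def watz(name,uv,zz):
    o,d=wray(name,uv); return o+d*(zz-o[2])/d[2]
E
python3 - <<'E'
from h import *
st(); wsnap('w1'); 
im=vision.snapshot('top'); cv2.imwrite('pics/top1.png',im[:,:,::-1]); st()
E
```

```text
t 1.65 p [401.5 -25.2 330.2] z [ 0.001 -0.    -1.   ] y [ 0.006  1.    -0.   ] F [ 0.2  1.5 -0. ] g 0.1
t 1.75 p [401.2 -21.7 329.7] z [-0. -0. -1.] y [ 0.001  1.    -0.   ] F [ 0.1  1.2 -0.1] g -0.1
```

View pics/w1.png

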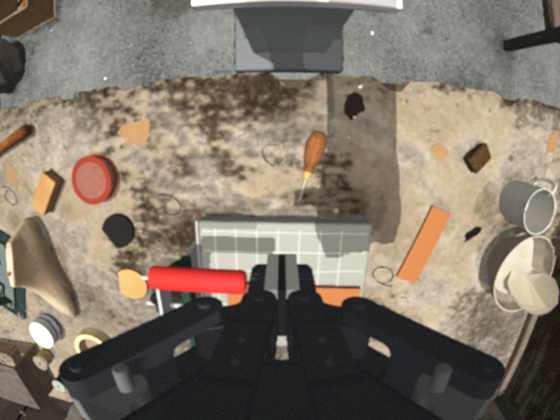

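Run:
```python
from h import *
im=cv2.imread('pics/w1.png')
cv2.imwrite('pics/w1c.png',cv2.resize(im[200:340,130:390],None,fx=3,fy=3,interpolation=cv2.INTER_CUBIC))
```

```text
(no output)
```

View pics/w1c.png

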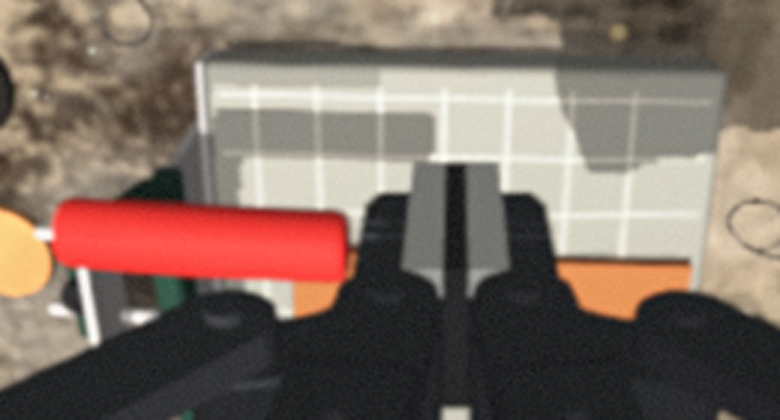

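View pics/top1.png

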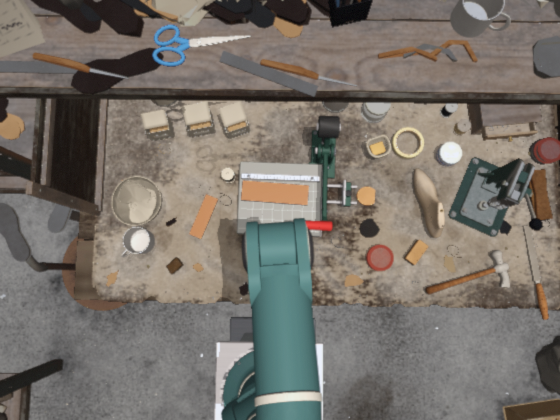

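Run:
```python
from h import *
W=lambda a:(a[0]/3+130-.33,a[1]/3+200-.33)
for nm,a,z in [('bedFR',(205,63),45),('bedFL',(722,72),45),('handleR',(55,232),180),('handleL',(347,246),180),('stripfrontL',(692,261),55),('stripF',(556,258),55)]: print(nm,watz('w1',W(a),z).round(1))
# handle height from two views (left end centre)
p,f=cam('top')
T=(313/3.33+199.65,400/3.33+104.65)
o1=-p['R'].T@p['t']; d1=p['R'].T@np.array([(T[0]-p['cx'])/f,(T[1]-p['cy'])/f,1]); d1/=np.linalg.norm(d1)
o2,d2=wray('w1',W((347,246)))
A=np.c_[d1,-d2]; t=np.linalg.lstsq(A,o2-o1,rcond=None)[0]; print(o1+t[0]*d1,o2+t[1]*d2)
p,f=cam('scene');a=(430/4+199.6,199/4+159.6)
o3=-p['R'].T@p['t']; d3=p['R'].T@np.array([(a[0]-p['cx'])/f,(a[1]-p['cy'])/f,1])
A=np.c_[d3,-d2]; t=np.linalg.lstsq(A,o2-o3,rcond=None)[0]; print(o3+t[0]*d3,o2+t[1]*d2)
```

```text
bedFR [ 468.3 -141.5   45. ]
bedFL [474.2 102.9  45. ]
handleR [ 488.4 -167.5  180. ]
handleL [490.2 -60.7 180. ]
stripfrontL [570.5  94.   55. ]
stripF [566.3  25.1  55. ]
[488.74567962 -64.72479145 181.09950553] [489.66001018 -60.56466603 181.06609992]
[483.74396713 -64.26700362 184.58651162] [487.03510938 -59.94942162 185.83975534]
```

Run:
```python
from h import *
st(); print(go([400,-98,230],.785));print(go([450,-98,125],.785))
```

```text
t 1.75 p [401.2 -21.7 329.7] z [-0. -0. -1.] y [ 0.001  1.    -0.   ] F [ 0.1  1.2 -0.1] g -0.1
([0.001, -0.076, 0.1], [-0.001, -0.785, -0.0])
([-0.049, -0.076, 0.205], [-0.001, -0.785, -0.0])
```

servo_tool([
  [0,[0,-0.076,0.05],[0,-0.2,0]],
  [0,[0,-0.076,0.1],[0,-0.785,0]],
  [0,[0,-0.076,0.1],[0,-0.785,0]],
  [0,[0,-0.076,0.1],[0,-0.785,0]],
  [0,[0,-0.076,0.1],[0,-0.785,0]],
  [0,[0,-0.076,0.1],[0,-0.785,0]],
])

```text
clock: 2.5
eef_pos: [400.3, -90.8, 232.1]
tool_rot: [-0.017, 2.432, 0.025]
force: [0.2, 0.5, -0.3]
grip_width: 0.1
```

Run:
```python
from h import *
st(); print(go([400,-98,160],.785));print(go([450,-98,125],.785))
```

```text
t 2.5 p [400.3 -90.8 232.1] z [ 0.652  0.023 -0.758] y [-0.019  1.     0.014] F [ 0.2  0.5 -0.3] g 0.1
([0.047, -0.008, 0.054], [0.023, -0.075, 0.005])
([0.032, -0.01, 0.113], [0.023, -0.075, 0.005])
```

servo_tool([
  [0,[0.047,-0.008,0.054],[0.02,-0.075,0]],
  [0,[0.047,-0.008,0.054],[0.02,-0.075,0]],
  [0,[0.047,-0.008,0.054],[0.02,-0.075,0]],
  [0,[0.032,-0.01,0.113],[0.02,-0.075,0]],
  [0,[0.032,-0.01,0.113],[0.02,-0.075,0]],
  [0,[0.032,-0.01,0.113],[0.02,-0.075,0]],
])

```text
clock: 3.25
eef_pos: [416.3, -64.2, 223.0]
tool_rot: [0.024, 2.411, -0.002]
force: [0.1, -0.0, 0.5]
grip_width: 0.3
```

Run:
```python
from h import *
st(); wsnap('w2'); im=vision.snapshot('scene'); cv2.imwrite('pics/s2.png',cv2.resize(im[120:300,180:400,::-1],None,fx=3,fy=3)); st()
print('pre',go([473,-98,136],.785))
for th in np.arange(0,.86,.1):
    ph=.373+th; H=np.array([719-247*np.cos(ph),90+247*np.sin(ph)]); print(round(th,2),H.round(),go([H[0]-3,-98,H[1]-31],.785))
```

```text
t 3.25 p [416.3 -64.2 223. ] z [ 0.667 -0.008 -0.745] y [0.018 1.    0.005] F [ 0.1 -0.   0.5] g 0.3
t 3.35 p [416.  -64.7 222.7] z [ 0.667 -0.009 -0.745] y [0.018 1.    0.004] F [ 0.2 -0.5  0.5] g 0.2
pre ([0.015, -0.033, 0.103], [-0.01, -0.055, -0.016])
0.0 [489. 180.] ([-0.004, -0.032, 0.102], [-0.01, -0.055, -0.016])
0.1 [499. 203.] ([-0.026, -0.032, 0.092], [-0.01, -0.055, -0.016])
0.2 [511. 224.] ([-0.05, -0.032, 0.084], [-0.01, -0.055, -0.016])
0.3 [526. 244.] ([-0.074, -0.031, 0.079], [-0.01, -0.055, -0.016])
0.4 [542. 262.] ([-0.098, -0.031, 0.076], [-0.01, -0.055, -0.016])
0.5 [560. 279.] ([-0.123, -0.031, 0.076], [-0.01, -0.055, -0.016])
0.6 [580. 294.] ([-0.147, -0.03, 0.078], [-0.01, -0.055, -0.016])
0.7 [601. 307.] ([-0.172, -0.03, 0.082], [-0.01, -0.055, -0.016])
0.8 [623. 318.] ([-0.195, -0.029, 0.089], [-0.01, -0.055, -0.016])
```

View pics/w2.png

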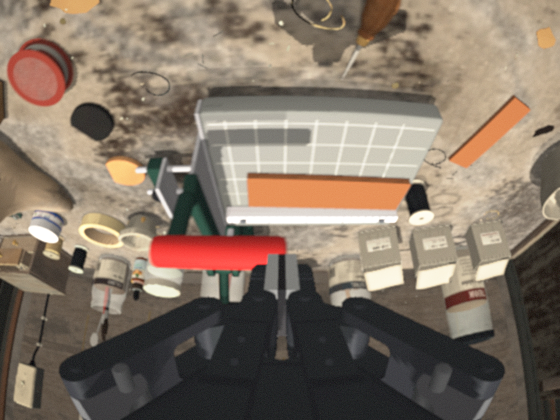

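View pics/s2.png

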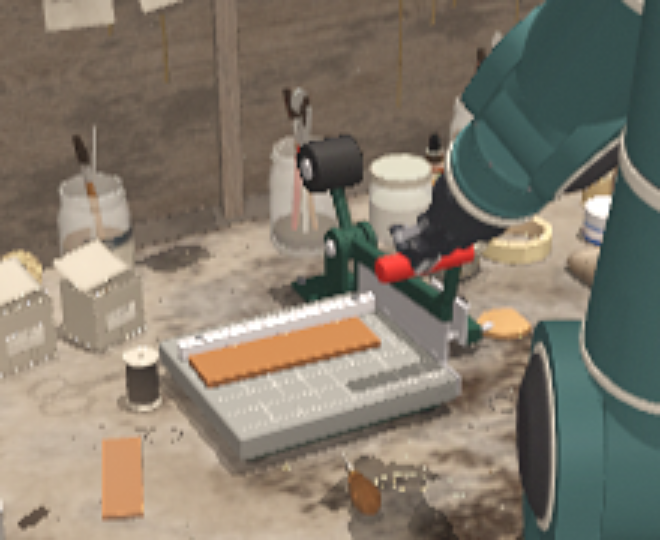

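Run:
```python
from h import *
s=robot.sense(); print(np.round(s['q'],3), s['tool_rot'])
im=cv2.imread('pics/w2.png')
cv2.imwrite('pics/w2c.png',cv2.resize(im[80:280,140:450],None,fx=2.5,fy=2.5,interpolation=cv2.INTER_CUBIC))
```

```text
[ 0.476 -0.242 -0.285  2.569 -1.16   0.189  2.811] [ 0.02417186  2.41145958 -0.00348515]
```

View pics/w2c.png

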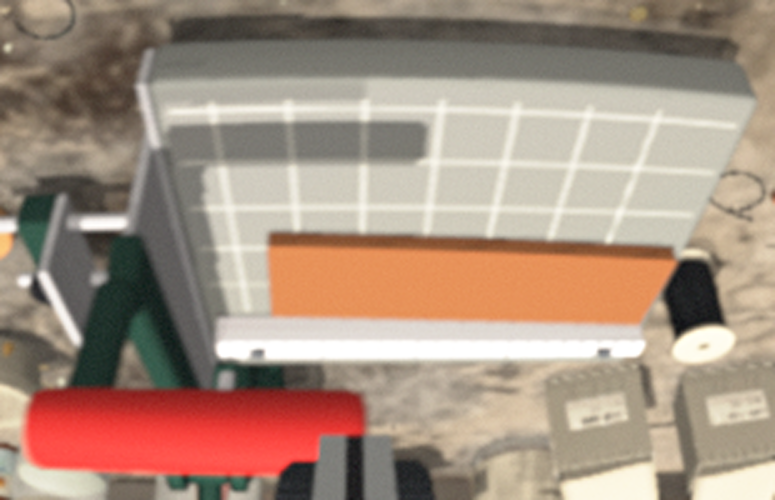

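```bash
cat > kin.py <<'E'
import numpy as np, itertools
from scipy.spatial.transform import Rotation as Ro
D=[([-1.333,.417,-.01,1.614,.005,1.111,-.053],[172.592,600.677,231.26],[-4.38067793e-01,-3.11083008,1.914e-3])]
from plant import robot
s=robot.sense(); D.append((list(s['q']),list(s['eef_pos']),list(s['tool_rot'])))
best=[]
for sg in itertools.product([1,-1],repeat=6):
    def rots(q):
        s1,s3,s5,s7,b4,b6=sg
        seq=[('z',s1*q[0]),('y',q[1]),('z',s3*q[2]),('y',b4*q[3]),('z',s5*q[4]),('y',b6*q[5]),('z',s7*q[6])]
        R=np.eye(3);o=[]
        for a,v in seq: R=R@Ro.from_euler(a,v).as_matrix(); o.append(R)
        return o
    o=[rots(d[0]) for d in D]; T=[Ro.from_rotvec(d[2]).as_matrix() for d in D]
    # constant tool offset C about z:
    C=[a[-1].T@t for a,t in zip(o,T)]
    e=np.linalg.norm(C[0]-C[1])
    A=[];b=[]
    for a,d in zip(o,D):
        A.append(np.c_[[0,0,1],a[1][:,2],a[3][:,2],a[5][:,2]]);b.append(d[1])
    A=np.vstack(A);b=np.hstack(b); x,*_=np.linalg.lstsq(A,b,rcond=None)
    best.append((e,np.abs(A@x-b).max(),sg,x,C[0]))
best.sort(key=lambda t:t[0])
for t in best[:3]: print(t[0],t[1],t[2],t[3].round(1),t[4].round(3))
E
python3 kin.py
```

```text
0.0014050947614460132 30.602706231731645 (-1, -1, -1, -1, 1, 1) [305.9 455.2 489.1 263.9] [[-0.    -1.     0.001]
 [ 1.    -0.     0.   ]
 [-0.     0.001  1.   ]]
0.4134992329415823 149.87958147182746 (-1, 1, -1, 1, 1, 1) [138.  720.2 359.5 448. ] [[-0.088 -0.996  0.   ]
 [ 0.996 -0.088  0.009]
 [-0.008  0.001  1.   ]]
0.42130711357337247 302.1820286265737 (1, -1, 1, 1, 1, 1) [1304.2 -933.1 -197.1  359.5] [[ 0.546  0.838 -0.001]
 [-0.838  0.546 -0.009]
 [-0.007  0.006  1.   ]]
```

Run:
```python
from h import *
st(); print(go([480,0,330],0));
```

```text
t 3.35 p [416.  -64.7 222.7] z [ 0.667 -0.009 -0.745] y [0.018 1.    0.004] F [ 0.2 -0.5  0.5] g 0.2
([-0.118, 0.066, -0.038], [-0.003, 0.73, -0.019])
```

servo_tool([
  [0,[-0.03,0.03,-0.08],[0,0.2,0]],
  [0,[-0.03,0.03,-0.08],[0,0.4,0]],
  [0,[-0.118,0.066,-0.04],[0,0.73,0]],
  [0,[-0.118,0.066,-0.04],[0,0.73,0]],
  [0,[-0.118,0.066,-0.04],[0,0.73,0]],
  [0,[-0.118,0.066,-0.04],[0,0.73,0]],
])

```text
clock: 4.1
eef_pos: [479.5, -1.8, 332.8]
tool_rot: [-0.034, -3.139, 0.002]
force: [-1.6, -0.1, -1.4]
grip_width: 0.2
```

```bash
cat >> h.py <<'E'
import json
def log():
    s=robot.sense(); open('log.jsonl','a').write(json.dumps([list(map(float,s['q'])),list(map(float,s['eef_pos'])),list(map(float,s['tool_rot']))])+'\n'); print('q',np.round(s['q'],3))
E
python3 - <<'E'
from h import *
st(); log()
E
```

```text
t 4.1 p [479.5  -1.8 332.8] z [-0.003 -0.001 -1.   ] y [ 0.022  1.    -0.001] F [-1.6 -0.1 -1.4] g 0.2
q [ 0.647  0.112 -0.76   1.806  0.082  1.258  1.414]
```

```bash
cat > fk.py <<'E'
import numpy as np, json
from scipy.spatial.transform import Rotation as Ro
from scipy.optimize import least_squares
D=[([-1.333,.417,-.01,1.614,.005,1.111,-.053],[172.592,600.677,231.26]),([0.476,-0.242,-0.285,2.569,-1.16,0.189,2.811],[416,-64.7,222.7])]
for l in open('log.jsonl'): a=json.loads(l); D.append((a[0],a[1]))
def fr(q):
    R=np.eye(3);o=[]
    for a,v in [('z',-q[0]),('y',q[1]),('z',-q[2]),('y',q[3]),('z',-q[4]),('y',q[5]),('z',-q[6])]:
        R=R@Ro.from_euler(a,v).as_matrix(); o.append(R)
    return o
def cols(q):
    o=fr(q)
    return np.c_[[0,0,1],o[1][:,2],o[3][:,2],o[5][:,2],o[2][:,0],o[4][:,0],o[0][:,1],o[2][:,1]]
C=np.array([[0,-1,0],[1,0,0],[0,0,1.]])
A=np.vstack([cols(d[0]) for d in D]); b=np.hstack([d[1] for d in D])
lam=1e-3*np.eye(A.shape[1]); x0=np.array([306,455,489,264,0,0,0,0.])
X=x0+np.linalg.solve(A.T@A+lam,A.T@(b-A@x0))
def fk(q): return cols(q)@X, fr(q)[-1]@C
lo=np.array([-2.81,-.39,-1.27,.06,-1.19,.19,-2.82])+.03; hi=np.array([2.81,2.02,1.25,2.57,4.33,2,2.82])-.03
def ik(p,R,q0):
    def f(q):
        P,RR=fk(q); return np.r_[(P-p)/10,Ro.from_matrix(RR.T@R).as_rotvec()*30,(q-q0)*.02]
    r=least_squares(f,np.clip(q0,lo+1e-3,hi-1e-3),bounds=(lo,hi)); P,RR=fk(r.x); return r.x,np.linalg.norm(P-p),np.linalg.norm(Ro.from_matrix(RR.T@R).as_rotvec())
if __name__=='__main__':
    print(X.round(1),np.abs(A@X-b).reshape(-1,3).max(1).round(1))
    from h import Rt
    q0=np.array(D[-1][0])
    for p in(.2,.3,.4,.5):
        for P in([440,-98,150],[476.6,-98,147.6],[611,-98,286]):
            r=ik(np.array(P),Rt(p,-.02),q0); print(p,P,r[0].round(2),round(r[1],1),round(r[2],3))
E
python3 fk.py
```

```text
[ 2.910e+02  4.989e+02  4.717e+02  3.049e+02  3.000e-01  1.400e+00
 -1.630e+01 -1.480e+01] [0.3 0.  0.4]
0.2 [440, -98, 150] [ 0.81  0.17 -0.68  2.22  0.15  0.59  1.58] 0.0 0.0
0.2 [476.6, -98, 147.6] [ 0.76  0.25 -0.66  2.15  0.23  0.61  1.5 ] 0.0 0.0
0.2 [611, -98, 286] [ 0.67  0.32 -0.68  1.7   0.23  0.99  1.48] 0.0 0.0
0.3 [440, -98, 150] [ 0.84  0.13 -0.69  2.29  0.08  0.46  1.65] 0.0 0.0
0.3 [476.6, -98, 147.6] [ 0.79  0.2  -0.67  2.22  0.2   0.47  1.53] 0.0 0.0
0.3 [611, -98, 286] [ 0.7   0.27 -0.69  1.78  0.21  0.86  1.5 ] 0.0 0.0
0.4 [440, -98, 150] [ 0.9   0.09 -0.72  2.35 -0.02  0.32  1.76] 0.0 0.0
0.4 [476.6, -98, 147.6] [ 0.83  0.17 -0.69  2.28  0.16  0.33  1.57] 0.0 0.0
0.4 [611, -98, 286] [ 0.74  0.22 -0.69  1.86  0.18  0.72  1.53] 0.0 0.0
0.5 [440, -98, 150] [-0.96  0.02  1.22  2.47 -0.66  0.22  2.42] 0.3 0.001
0.5 [476.6, -98, 147.6] [ 1.18  0.23 -1.06  2.34  0.57  0.22  1.21] 0.0 0.0
0.5 [611, -98, 286] [ 0.77  0.18 -0.7   1.94  0.13  0.57  1.56] 0.0 0.0
```

Run:
```python
from h import *
st(); print(go([420,-98,230],.35,-.02));print(go([435,-98,148],.35,-.02))
```

```text
t 4.1 p [479.5  -1.8 332.8] z [-0.003 -0.001 -1.   ] y [ 0.022  1.    -0.001] F [-1.6 -0.1 -1.4] g 0.2
([0.057, -0.097, 0.103], [-0.002, -0.353, -0.001])
([0.042, -0.097, 0.185], [-0.002, -0.353, -0.001])
```

servo_tool([
  [0,[0.057,-0.097,0.103],[0,-0.353,0]],
  [0,[0.057,-0.097,0.103],[0,-0.353,0]],
  [0,[0.057,-0.097,0.103],[0,-0.353,0]],
  [0,[0.057,-0.097,0.103],[0,-0.353,0]],
  [0,[0.042,-0.097,0.185],[0,-0.353,0]],
  [0,[0.042,-0.097,0.185],[0,-0.353,0]],
  [0,[0.042,-0.097,0.185],[0,-0.353,0]],
])

```text
clock: 4.97
eef_pos: [434.9, -97.1, 147.1]
tool_rot: [0.028, 2.793, -0.005]
force: [0.3, 0.2, 0.3]
grip_width: -0.2
```

Run:
```python
from h import *
st(); log(); wsnap('w3')
for th in np.arange(-.3,.86,.1):
    ph=.373+max(th,0); H=np.array([719-247*np.cos(ph),90+247*np.sin(ph)])
    if th<0: H[0]+=100*(th)
    print(round(th,2),H.round(),go([H[0]-14,-98,H[1]-32],.35,-.02))
```

```text
t 4.97 p [434.9 -97.1 147.1] z [ 0.341 -0.007 -0.94 ] y [ 0.02  1.   -0.  ] F [0.3 0.2 0.3] g -0.2
q [ 7.950e-01  9.500e-02 -6.230e-01  2.340e+00 -2.000e-03  3.810e-01
  1.737e+00]
-0.3 [459. 180.] ([-0.009, -0.0, 0.004], [-0.001, -0.0, 0.0])
-0.2 [469. 180.] ([-0.018, -0.0, 0.007], [-0.001, -0.0, 0.0])
-0.1 [479. 180.] ([-0.028, 0.0, 0.01], [-0.001, -0.0, 0.0])
0.0 [489. 180.] ([-0.037, 0.0, 0.014], [-0.001, -0.0, 0.0])
0.1 [499. 203.] ([-0.054, 0.0, -0.004], [-0.001, -0.0, 0.0])
0.2 [511. 224.] ([-0.073, 0.001, -0.02], [-0.001, -0.0, 0.0])
0.3 [526. 244.] ([-0.094, 0.001, -0.034], [-0.001, -0.0, 0.0])
0.4 [542. 262.] ([-0.115, 0.001, -0.045], [-0.001, -0.0, 0.0])
0.5 [560. 279.] ([-0.138, 0.002, -0.055], [-0.001, -0.0, 0.0])
0.6 [580. 294.] ([-0.162, 0.002, -0.062], [-0.001, -0.0, 0.0])
0.7 [601. 307.] ([-0.186, 0.002, -0.067], [-0.001, -0.0, 0.0])
0.8 [623. 318.] ([-0.211, 0.003, -0.07], [-0.001, -0.0, 0.0])
```

View pics/w3.png

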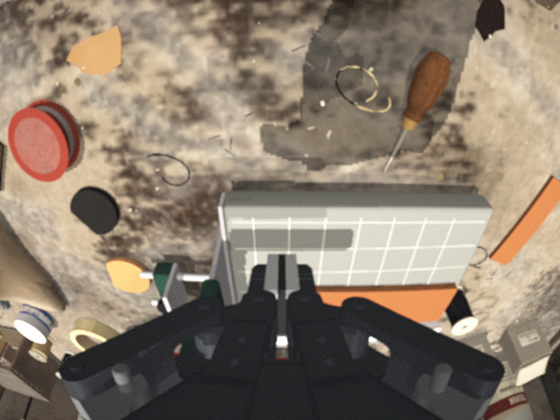

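servo_tool([
  [0,[-0.018,0,0.007],[0,0,0]],
  [0,[-0.028,0,0.01],[0,0,0]],
  [0,[-0.037,0,0.014],[0,0,0]],
  [0,[-0.045,0,0.005],[0,0,0]],
  [0,[-0.054,0,-0.004],[0,0,0]],
  [0,[-0.063,0,-0.012],[0,0,0]],
  [0,[-0.073,0,-0.02],[0,0,0]],
])

```text
clock: 5.9
eef_pos: [496.1, -98.7, 192.4]
tool_rot: [0.028, 2.794, -0.007]
force: [-10.6, 0.5, 3.2]
grip_width: 0.2
```

Run:
```python
from h import *
st(); im=vision.snapshot('scene'); cv2.imwrite('pics/s4.png',cv2.resize(im[120:300,180:400,::-1],None,fx=3,fy=3)); st()
for th in np.arange(.2,.91,.1):
    ph=.373+max(th,0); H=np.array([719-247*np.cos(ph),90+247*np.sin(ph)])
    print(round(th,2),H.round(),go([H[0]-14,-98,H[1]-32],.35,-.02))
```

```text
t 5.9 p [496.1 -98.7 192.4] z [ 0.34  -0.008 -0.94 ] y [ 0.02   1.    -0.001] F [-10.6   0.5   3.2] g 0.2
t 5.95 p [497.9 -98.8 194.1] z [ 0.343 -0.009 -0.939] y [ 0.02   1.    -0.002] F [-3.5  1.2  3. ] g -0.0
0.2 [511. 224.] ([0.001, 0.001, 0.002], [-0.002, 0.0, 0.0])
0.3 [526. 244.] ([-0.019, 0.001, -0.012], [-0.002, 0.0, 0.0])
0.4 [542. 262.] ([-0.041, 0.001, -0.024], [-0.002, 0.0, 0.0])
0.5 [560. 279.] ([-0.064, 0.002, -0.033], [-0.002, 0.0, 0.0])
0.6 [580. 294.] ([-0.087, 0.002, -0.041], [-0.002, 0.0, 0.0])
0.7 [601. 307.] ([-0.112, 0.002, -0.045], [-0.002, 0.0, 0.0])
0.8 [623. 318.] ([-0.136, 0.003, -0.048], [-0.002, 0.0, 0.0])
0.9 [647. 326.] ([-0.161, 0.003, -0.048], [-0.002, 0.0, 0.0])
```

View pics/s4.png

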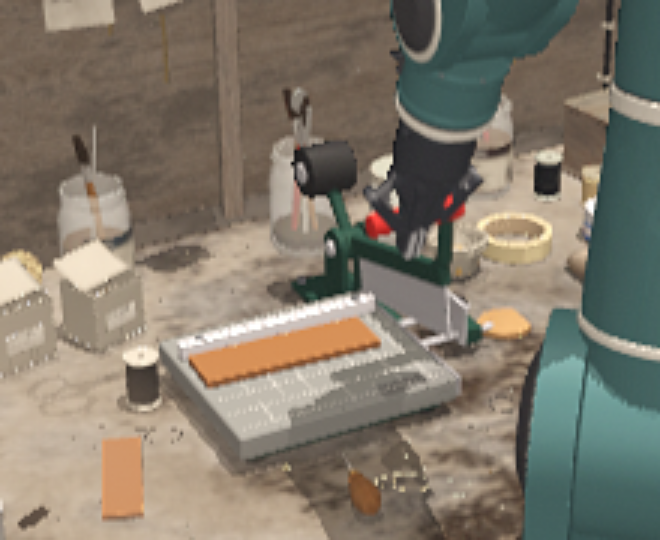

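The knife arm is rising cleanly in front of the fingertips, with the handle at (420,212) in the crop and about 4 to 10 N of force. I'll carry on along the arc.

servo_tool([
  [0,[-0.01,0,-0.006],[0,0,0]],
  [0,[-0.019,0,-0.012],[0,0,0]],
  [0,[-0.03,0,-0.018],[0,0,0]],
  [0,[-0.041,0,-0.024],[0,0,0]],
  [0,[-0.052,0,-0.029],[0,0,0]],
  [0,[-0.064,0,-0.033],[0,0,0]],
  [0,[-0.075,0,-0.037],[0,0,0]],
  [0,[-0.087,0,-0.041],[0,0,0]],
])

```text
clock: 6.95
eef_pos: [566.2, -100.0, 262.9]
tool_rot: [0.028, 2.791, -0.007]
force: [-0.9, -0.3, 0.7]
grip_width: -0.1
```

Run:
```python
from h import *
st()
for th in np.arange(.6,.96,.05):
    ph=.373+max(th,0); H=np.array([719-247*np.cos(ph),90+247*np.sin(ph)])
    print(round(th,2),H.round(),go([H[0]-14,-98,H[1]-32],.35,-.02))
```

```text
t 6.95 p [ 566.2 -100.   262.9] z [ 0.343 -0.008 -0.939] y [ 0.02   1.    -0.002] F [-0.9 -0.3  0.7] g -0.1
0.6 [580. 294.] ([0.0, 0.002, 0.001], [-0.002, 0.0, 0.0])
0.65 [590. 301.] ([-0.012, 0.002, -0.002], [-0.002, 0.0, 0.0])
0.7 [601. 307.] ([-0.024, 0.002, -0.004], [-0.002, 0.0, 0.0])
0.75 [612. 313.] ([-0.036, 0.003, -0.006], [-0.002, 0.0, 0.0])
0.8 [623. 318.] ([-0.048, 0.003, -0.007], [-0.002, 0.0, 0.0])
0.85 [635. 322.] ([-0.061, 0.003, -0.007], [-0.002, 0.0, 0.0])
0.9 [647. 326.] ([-0.073, 0.003, -0.007], [-0.002, 0.0, 0.0])
0.95 [658. 329.] ([-0.085, 0.004, -0.006], [-0.002, 0.0, 0.0])
```

servo_tool([
  [0,[-0.012,0.001,-0.002],[0,0,0]],
  [0,[-0.024,0.002,-0.004],[0,0,0]],
  [0,[-0.036,0.003,-0.006],[0,0,0]],
  [0,[-0.048,0.003,-0.007],[0,0,0]],
  [0,[-0.06,0.003,-0.007],[0,0,0]],
  [0,[-0.066,0.003,-0.007],[0,0,0]],
  [0,[-0.066,0.003,-0.007],[0,0,0]],
  [0,[-0.066,0.003,-0.007],[0,0,0]],
])

```text
clock: 7.95
eef_pos: [625.5, -98.2, 292.0]
tool_rot: [0.028, 2.791, -0.007]
force: [0.3, -0.3, -0.2]
grip_width: 0.1
```

Run:
```python
from h import *
st(); log(); im=vision.snapshot('scene'); cv2.imwrite('pics/s5.png',cv2.resize(im[120:300,180:400,::-1],None,fx=3,fy=3)); st()
print(go([520,-60,330],.0,-.02))
```

```text
t 7.95 p [625.5 -98.2 292. ] z [ 0.343 -0.009 -0.939] y [ 0.02   1.    -0.002] F [ 0.3 -0.3 -0.2] g 0.1
q [ 0.638  0.252 -0.604  1.787  0.175  0.801  1.525]
t 8.0 p [625.5 -98.2 292. ] z [ 0.343 -0.009 -0.939] y [ 0.02   1.    -0.002] F [-0.1 -0.6  0.1] g -0.2
([0.087, 0.036, -0.072], [-0.002, 0.35, 0.0])
```

View pics/s5.png

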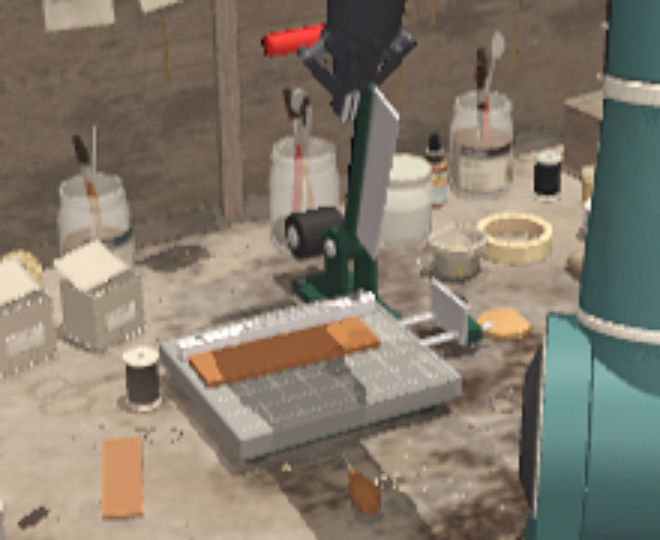

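The arm is fully raised: the handle is at (292,40) in the crop, standing up and clear of the fingers. I'll retreat to a pose that looks at the bed.

Run:
```python
from h import *
from fk import ik
q=robot.sense()['q']
for P,p in (([470,-20,290],.5),([470,-20,290],.6),([470,-20,330],.6)):
    r=ik(np.array(P),Rt(p,-.02),q); print(P,p,r[0].round(2),r[1],r[2])
print(go([540,-60,310],.4,-.02),go([470,-20,320],.55,-.02))
```

```text
[470, -20, 290] 0.5 [ 0.52 -0.19 -0.49  2.23 -0.16  0.58  1.68] 0.00012686909549287963 7.307587072102467e-07
[470, -20, 290] 0.6 [ 0.45 -0.23 -0.42  2.31 -0.2   0.45  1.71] 0.0001557679251660347 1.0354771279432978e-06
[470, -20, 330] 0.6 [ 0.44 -0.28 -0.4   2.24 -0.21  0.56  1.72] 0.0001410260781890635 8.786164542679723e-07
([0.075, 0.036, -0.047], [-0.002, -0.05, 0.0]) ([0.138, 0.075, -0.08], [-0.002, -0.2, 0.001])
```

servo_tool([
  [0,[0.075,0.036,-0.047],[0,-0.05,0]],
  [0,[0.138,0.075,-0.08],[0,-0.2,0]],
  [0,[0.138,0.075,-0.08],[0,-0.2,0]],
  [0,[0.138,0.075,-0.08],[0,-0.2,0]],
  [0,[0.138,0.075,-0.08],[0,-0.2,0]],
  [0,[0.138,0.075,-0.08],[0,-0.2,0]],
])

```text
clock: 8.75
eef_pos: [470.8, -20.3, 319.6]
tool_rot: [0.026, 2.592, -0.009]
force: [0.6, 0.4, 0.4]
grip_width: 0.2
```

Run:
```python
from h import *
st(); log(); wsnap('w6'); im=vision.snapshot('top'); cv2.imwrite('pics/top6.png',cv2.resize(im[105:285,200:400,::-1],None,fx=4,fy=3.33,interpolation=cv2.INTER_CUBIC)); st()
im=cv2.imread('pics/w6.png')
cv2.imwrite('pics/w6c.png',cv2.resize(im[80:280,140:450],None,fx=2.5,fy=2.5,interpolation=cv2.INTER_CUBIC))
```

```text
t 8.75 p [470.8 -20.3 319.6] z [ 0.522 -0.011 -0.853] y [ 0.02   1.    -0.001] F [0.6 0.4 0.4] g 0.2
q [ 0.705 -0.265 -0.614  2.219 -0.308  0.606  1.821]
t 8.85 p [470.7 -20.3 319.3] z [ 0.522 -0.011 -0.853] y [ 0.02  1.   -0.  ] F [-0.   0.8  0.1] g -0.0
```

View pics/w6c.png

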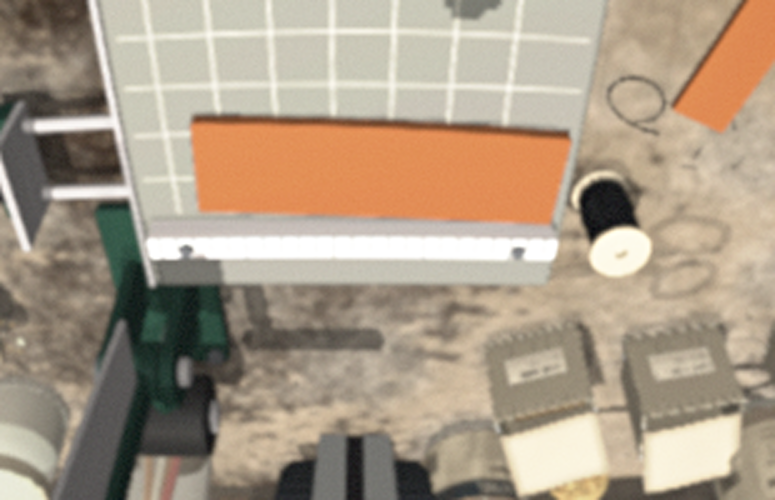

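View pics/top6.png

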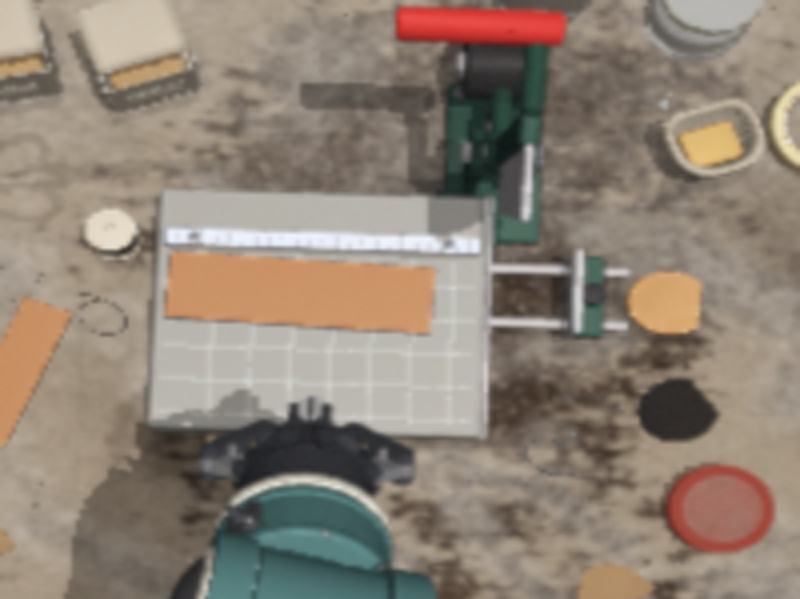

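Run:
```python
from h import *
W=lambda a:(a[0]/2.5+140-.3,a[1]/2.5+80-.3)
T=lambda a:(a[0]/4+200-.37,a[1]/3.33+105-.35)
for nm,a,z in [('sFR',(192,119),55),('sFL',(570,135),55),('sBR',(199,212),55),('sBL',(553,224),55),('fTR',(148,239),63),('fTL',(557,239),63),('fBL',(557,222),45),('bedBR',(150,284),45),('bedBL',(545,283),45),('bedR',(100,40),45),('bedL',(600,40),45)]:
    print(nm,watz('w6',W(a),z).round(1))
print()
for nm,a,z in [('sFR',(431,334),55),('sFL',(166,318),55),('sBR',(435,268),55),('sBL',(170,253),55),('fTL',(167,242),63),('fTR',(480,252),63),('stopfaceB',(575,252),65),('stopfaceF',(573,334),65)]:
    print(nm,atz('top',T(a),z).round(1))
```

```text
sFR [ 558.1 -103.3   55. ]
sFL [570.7  92.2  55. ]
sBR [ 620.2 -108.6   55. ]
sBL [632.5  91.7  55. ]
fTR [ 632.1 -139.2   63. ]
fTL [636.8  93.3  63. ]
fBL [639.4  97.   45. ]
bedBR [ 685.7 -152.1   45. ]
bedBL [689.9  97.1  45. ]
bedR [ 513.4 -146.3   45. ]
bedL [518.7 102.8  45. ]

sFR [ 560.  -108.7   55. ]
sFL [572.   89.5  55. ]
sBR [ 620.  -111.3   55. ]
sBL [631.2  87.8  55. ]
fTL [639.8  89.6  63. ]
fTR [ 633.6 -144.4   63. ]
stopfaceB [ 634.2 -215.2   65. ]
stopfaceF [ 560.  -213.5   65. ]
```

Run:
```python
from h import *
from fk import ik
q=robot.sense()['q']
for P,p,y in (([535,-10,50],0,-.022),([600,-10,50],0,-.022),([595,110,50],0,1.548),([595,110,50],0,-1.59),([595,0,50],0,1.548)):
    r=ik(np.array(P,float),Rt(p,y),q); print(P,y,r[0].round(2),r[1],r[2])
T=lambda a:(a[0]/4+200-.37,a[1]/3.33+105-.35)
print('spool top',atz('top',T((110,230)),58))
print(go([540,-10,160],0,-.022))
```

```text
[535, -10, 50] -0.022 [ 0.16  0.52 -0.25  1.96  0.19  0.68  1.34] 0.0001352216019914852 9.055534946900897e-07
[600, -10, 50] -0.022 [ 0.13  0.61 -0.22  1.8   0.18  0.76  1.37] 0.0001384055350420286 8.53826496288729e-07
[595, 110, 50] 1.548 [ 0.16  0.67 -0.53  1.78  0.44  0.82  2.54] 0.00014638590426217763 5.997431289603748e-07
[595, 110, 50] -1.59 [-0.32  0.61  0.12  1.79 -0.1   0.75 -0.17] 0.0002184660449032709 2.0219007426173994e-06
[595, 0, 50] 1.548 [ 0.35  0.65 -0.53  1.8   0.44  0.81  2.72] 0.00014181012188996378 6.315120809711796e-07
spool top [651.10063586 133.04255364  58.        ]
([0.024, 0.012, 0.172], [0.0, 0.549, 0.002])
```

servo_tool([
  [0.06,[0.024,0.012,0.172],[0,0.549,0]],
  [0.06,[0.024,0.012,0.172],[0,0.549,0]],
  [0.06,[0.024,0.012,0.172],[0,0.549,0]],
  [0.06,[0.024,0.012,0.172],[0,0.549,0]],
  [0.06,[0.024,0.012,0.172],[0,0.549,0]],
])

```text
clock: 9.48
eef_pos: [541.2, -9.9, 156.5]
tool_rot: [-0.034, -3.135, -0.004]
force: [-1.0, 0.4, 0.9]
grip_width: 60.3
```

Run:
```python
from h import *
st(); log(); wsnap('w7');print(go([535,-10,60],0,-.022))
```

```text
t 9.47 p [541.2  -9.9 156.5] z [-0.006  0.002 -1.   ] y [0.022 1.    0.002] F [-1.   0.4  0.9] g 60.3
q [ 0.599  0.476 -0.803  1.868  0.405  0.975  1.165]
([0.005, -0.001, 0.095], [0.002, -0.01, 0.0])
```

View pics/w7.png

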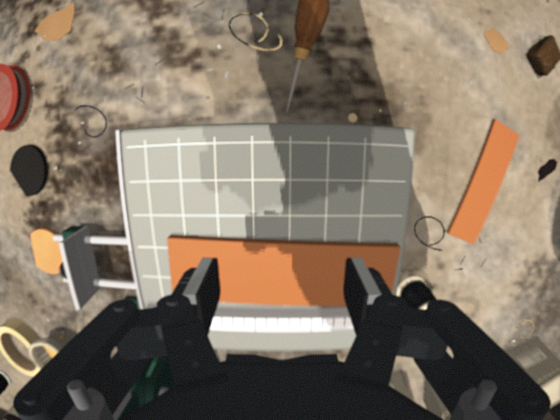

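servo_tool([
  [0.06,[0.005,0,0.095],[0,-0.01,0]],
  [0.06,[0.005,0,0.095],[0,-0.01,0]],
  [0.06,[0.005,0,0.1],[0,-0.01,0]],
  [0.06,[0.005,0,0.104],[0,-0.01,0]],
  [0.06,[0.005,0,0.104],[0,-0.01,0]],
])

```text
clock: 10.15
eef_pos: [535.9, -9.4, 52.0]
tool_rot: [0.035, 3.14, 0.004]
force: [0.0, -0.8, -0.3]
grip_width: 60.0
```

Run:
```python
from h import *
st()
```

```text
t 10.15 p [535.9  -9.4  52. ] z [ 0.002  0.002 -1.   ] y [0.022 1.    0.002] F [ 0.  -0.8 -0.3] g 60.0
```

No contact at z=52. I'll keep lowering in small steps.

servo_tool([
  [0.06,[0,0,0.003],[0,0,0]],
  [0.06,[0,0,0.006],[0,0,0]],
  [0.06,[0,0,0.006],[0,0,0]],
])

```text
clock: 10.52
eef_pos: [535.9, -9.5, 46.0]
tool_rot: [0.035, 3.14, 0.003]
force: [0.1, -0.3, -0.6]
grip_width: 60.0
```

servo_tool([
  [0.06,[0,0,0.002],[0,0,0]],
  [0.06,[0,0,0.003],[0,0,0]],
  [0.06,[0,0,0.003],[0,0,0]],
])

```text
clock: 10.9
eef_pos: [535.8, -9.4, 42.9]
tool_rot: [0.035, 3.14, 0.004]
force: [0.3, 0.3, 0.8]
grip_width: 59.8
```

servo_tool([
  [0.06,[0,0,0.002],[0,0,0]],
  [0.06,[0,0,0.003],[0,0,0]],
  [0.06,[0,0,0.003],[0,0,0]],
])

```text
clock: 11.28
eef_pos: [535.8, -9.4, 40.0]
tool_rot: [0.035, 3.14, 0.003]
force: [-1.5, -0.9, 5.1]
grip_width: 59.9
```

servo_tool([
  [0.06,[0,0,-0.003],[0,0,0]],
  [0.06,[-0.005,0,-0.003],[0,0,0]],
  [0.06,[-0.01,0,-0.003],[0,0,0]],
  [0.06,[-0.014,0,-0.003],[0,0,0]],
  [0.06,[-0.018,0,-0.003],[0,0,0]],
  [0.06,[-0.021,0,-0.003],[0,0,0]],
  [0.06,[-0.024,0,-0.003],[0,0,0]],
  [0.06,[-0.024,0,-0.003],[0,0,0]],
])

```text
clock: 12.28
eef_pos: [560.0, -9.9, 43.1]
tool_rot: [0.035, 3.14, 0.003]
force: [0.4, -0.1, 0.6]
grip_width: 60.1
```

Run:
```python
from h import *
st(); wsnap('w8'); im=cv2.imread('pics/w8.png'); cv2.imwrite('pics/w8c.png',cv2.resize(im[180:400,80:480],None,fx=2,fy=2,interpolation=cv2.INTER_CUBIC))
```

```text
t 12.28 p [560.   -9.9  43.1] z [ 0.002  0.002 -1.   ] y [0.022 1.    0.002] F [ 0.4 -0.1  0.6] g 60.1
```

View pics/w8c.png

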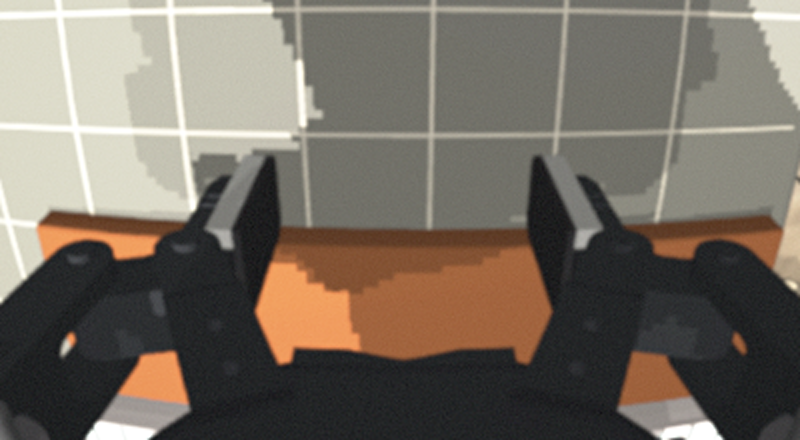

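The strip's front edge is now about parallel to the grid line, with the fingertips behind it. I'll continue gently.

servo_tool([
  [0.06,[-0.002,0,0],[0,0,0]],
  [0.06,[-0.004,0,0],[0,0,0]],
  [0.06,[-0.005,0,0],[0,0,0]],
  [0.06,[-0.005,0,0],[0,0,0]],
])

```text
clock: 12.82
eef_pos: [564.9, -10.0, 43.1]
tool_rot: [0.035, 3.14, 0.003]
force: [1.0, -0.4, 0.8]
grip_width: 59.8
```

servo_tool([
  [0.06,[-0.002,0,0],[0,0,0]],
  [0.06,[-0.003,0,0],[0,0,0]],
  [0.06,[-0.003,0,0],[0,0,0]],
])

```text
clock: 13.2
eef_pos: [566.0, -10.0, 42.7]
tool_rot: [-0.034, -3.139, -0.002]
force: [-15.1, 0.4, 9.7]
grip_width: 60.1
```

servo_tool([
  [0.06,[0.008,0,0],[0,0,0]],
  [0.06,[0.015,0,-0.02],[0,0,0]],
  [0.06,[0.02,0,-0.08],[0,0,0]],
  [0.06,[0.02,0,-0.14],[0,0,0]],
  [0.02,[0.02,0,-0.14],[0,0,0]],
  [0.02,[0.02,0,-0.14],[0,0,0]],
])

```text
clock: 13.95
eef_pos: [546.0, -10.1, 182.4]
tool_rot: [-0.035, -3.139, -0.001]
force: [-0.8, 0.2, 0.2]
grip_width: 24.0
```

Run:
```python
from h import *
st(); wsnap('w9'); im=cv2.imread('pics/w9.png'); cv2.imwrite('pics/w9c.png',cv2.resize(im[80:360,60:460],None,fx=2,fy=2,interpolation=cv2.INTER_CUBIC))
im=vision.snapshot('top'); cv2.imwrite('pics/top9.png',cv2.resize(im[105:285,200:400,::-1],None,fx=4,fy=3.33,interpolation=cv2.INTER_CUBIC)); st()
print(go([590,125,180],0,-1.593))
```

```text
t 13.95 p [546.  -10.1 182.4] z [-0.003  0.001 -1.   ] y [0.022 1.    0.001] F [-0.8  0.2  0.2] g 24.0
t 14.05 p [545.7  -9.9 181.6] z [-0.004  0.002 -1.   ] y [0.022 1.    0.001] F [ 0.7  0.2 -0.3] g 20.1
([-0.041, 0.136, 0.002], [-0.002, -0.004, 1.571])
```

View pics/w9c.png

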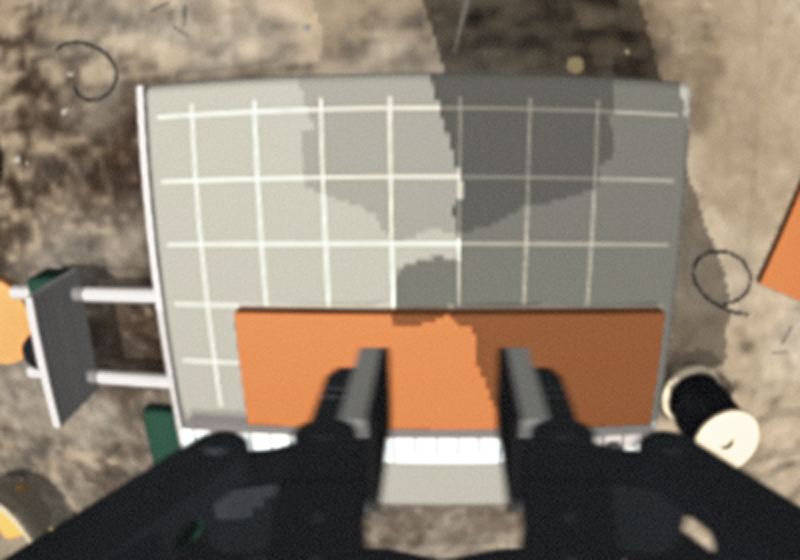

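View pics/top9.png

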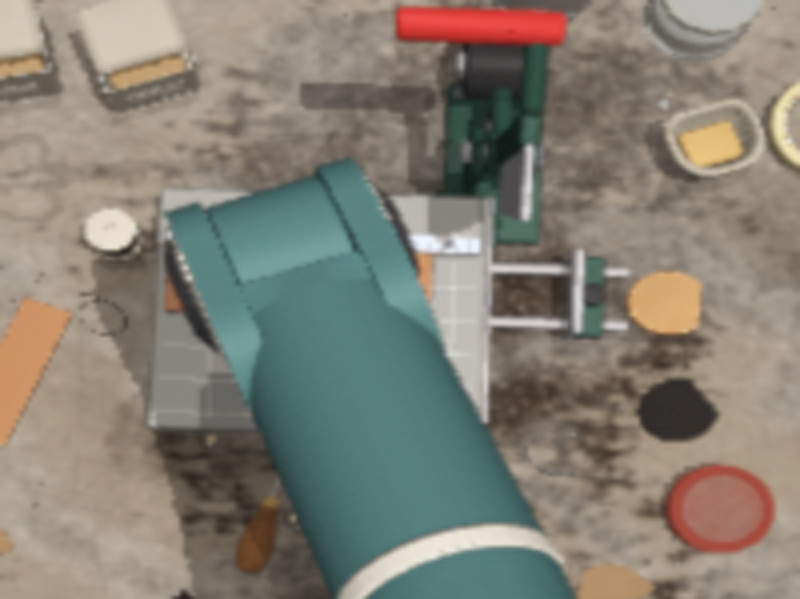

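Run:
```python
from h import *
W=lambda a:(a[0]/2+60-.25,a[1]/2+80-.25)
for nm,a,z in [('sFR',(237,311),55),('sFL',(664,311),55),('sBR',(248,424),55),('sBL',(652,432),55),('stopF',(78,270),65),('stopB',(96,372),65),('spooltop',(728,437),58),('spoolbase',(690,392),0)]: print(nm,watz('w9',W(a),z).round(1))
```

```text
sFR [ 573.6 -103.2   55. ]
sFL [578.1  93.   55. ]
sBR [ 633.2 -106.2   55. ]
sBL [642.9  93.9  55. ]
stopF [ 549.4 -179.    65. ]
stopB [ 601.8 -180.3   65. ]
spooltop [648.2 135.9  58. ]
spoolbase [651.4 135.5   0. ]
```

servo_tool([
  [0.02,[-0.041,0.136,0],[0,0,0.4]],
  [0.02,[-0.041,0.136,0],[0,0,0.8]],
  [0.02,[-0.041,0.136,0],[0,0,1.2]],
  [0.02,[-0.041,0.136,0],[0,0,1.571]],
  [0.02,[-0.041,0.136,0],[0,0,1.571]],
  [0.02,[-0.041,0.136,0],[0,0,1.571]],
  [0.02,[-0.041,0.136,0],[0,0,1.571]],
  [0.02,[-0.041,0.136,0],[0,0,1.571]],
])

```text
clock: 15.05
eef_pos: [589.1, 125.2, 180.2]
tool_rot: [-2.145, -2.288, 0.005]
force: [-0.2, 0.5, -0.2]
grip_width: 20.1
```

Run:
```python
from h import *
st(); wsnap('w10'); log(); print(go([600,118,100],0,-1.593))
```

```text
t 15.05 p [589.1 125.2 180.2] z [-0.006  0.001 -1.   ] y [ 0.998  0.064 -0.006] F [-0.2  0.5 -0.2] g 20.1
q [ 0.109  0.475 -0.485  1.704  0.247  1.03  -0.406]
([-0.008, 0.011, 0.08], [-0.006, -0.001, 0.077])
```

View pics/w10.png

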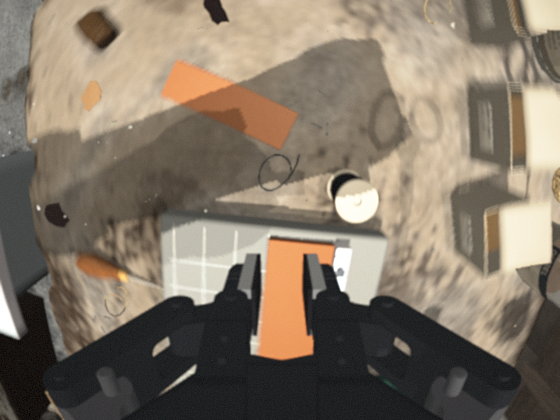

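Run:
```python
from h import *
st();  print(go([597,110,80],0,-1.593),go([597,110,47],0,-1.593))
```

```text
t 15.1 p [589.1 125.3 180.3] z [-0.006  0.001 -1.   ] y [ 0.998  0.054 -0.006] F [-0.1 -0.3 -0.4] g 20.0
([-0.016, 0.008, 0.1], [-0.006, -0.001, 0.077]) ([-0.016, 0.008, 0.133], [-0.006, -0.001, 0.077])
```

servo_tool([
  [0.02,[-0.016,0.008,0.05],[0,0,0.077]],
  [0.02,[-0.016,0.008,0.1],[0,0,0.077]],
  [0.02,[-0.016,0.008,0.1],[0,0,0.077]],
  [0.02,[-0.016,0.008,0.12],[0,0,0.077]],
  [0.02,[-0.016,0.008,0.132],[0,0,0.077]],
  [0.02,[-0.016,0.008,0.132],[0,0,0.077]],
])

```text
clock: 15.85
eef_pos: [597.0, 110.0, 48.0]
tool_rot: [-2.242, -2.193, 0.006]
force: [-0.2, -0.4, 0.8]
grip_width: 20.0
```

Run:
```python
from h import *
st(); wsnap('w11'); im=vision.snapshot('scene'); cv2.imwrite('pics/s11.png',cv2.resize(im[120:300,180:400,::-1],None,fx=3,fy=3))
```

```text
t 15.85 p [597. 110.  48.] z [-0.007  0.001 -1.   ] y [ 1.    -0.022 -0.007] F [-0.2 -0.4  0.8] g 20.0
```

View pics/w11.png

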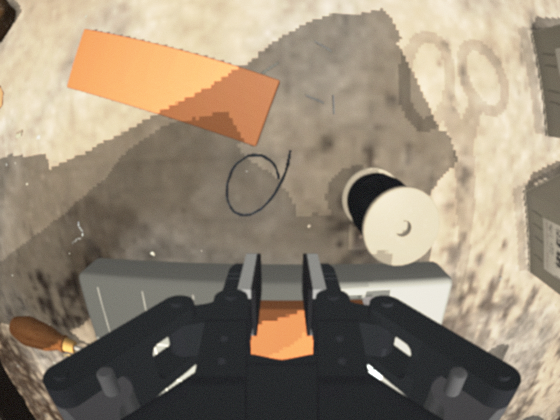

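View pics/s11.png

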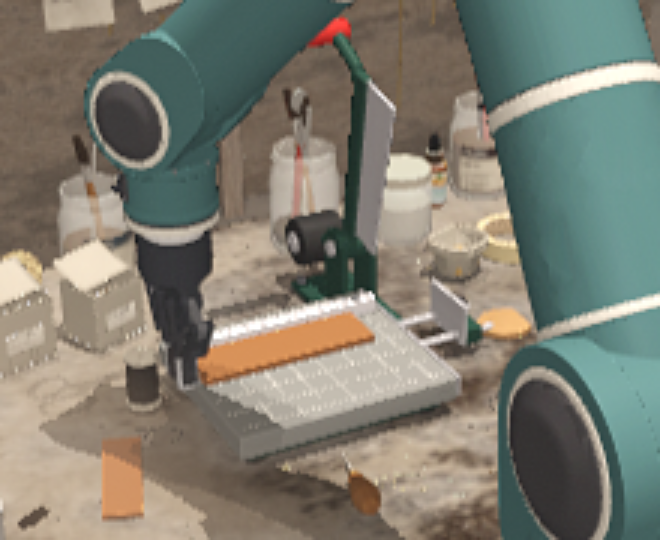

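servo_tool([
  [0.02,[-0.006,0,0.001],[0,0,0]],
  [0.02,[-0.014,0,0.001],[0,0,0]],
  [0.02,[-0.022,0,0.001],[0,0,0]],
  [0.02,[-0.03,0,0.001],[0,0,0]],
  [0.02,[-0.038,0,0.001],[0,0,0]],
  [0.02,[-0.046,0,0.001],[0,0,0]],
  [0.02,[-0.052,0,0.001],[0,0,0]],
  [0.02,[-0.055,0,0.001],[0,0,0]],
])

```text
clock: 16.95
eef_pos: [596.3, 54.6, 47.8]
tool_rot: [-2.243, -2.193, 0.005]
force: [0.4, 0.2, 1.5]
grip_width: 19.9
```

Run:
```python
from h import *
st(); im=vision.snapshot('scene'); cv2.imwrite('pics/s12.png',cv2.resize(im[120:300,180:400,::-1],None,fx=3,fy=3))
```

```text
t 16.95 p [596.3  54.6  47.8] z [-0.005  0.001 -1.   ] y [ 1.    -0.023 -0.005] F [0.4 0.2 1.5] g 19.9
```

View pics/s12.png

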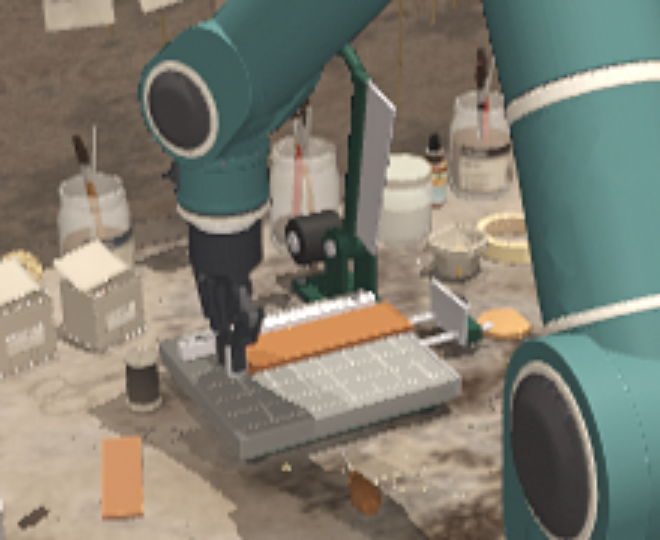

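servo_tool([
  [0.02,[-0.008,0,0],[0,0,0]],
  [0.02,[-0.016,0,0],[0,0,0]],
  [0.02,[-0.024,0,0],[0,0,0]],
  [0.02,[-0.032,0,0],[0,0,0]],
  [0.02,[-0.039,0,0],[0,0,0]],
  [0.02,[-0.045,0,0],[0,0,0]],
  [0.02,[-0.048,0,0],[0,0,0]],
  [0.02,[-0.048,0,0],[0,0,0]],
])

```text
clock: 18.0
eef_pos: [595.1, 6.1, 47.7]
tool_rot: [-2.244, -2.192, 0.005]
force: [-0.4, -0.2, -0.8]
grip_width: 20.2
```

servo_tool([
  [0.02,[-0.002,0,0],[0,0,0]],
  [0.02,[-0.004,0,0],[0,0,0]],
  [0.02,[-0.004,0,0],[0,0,0]],
])

```text
clock: 18.38
eef_pos: [595.1, 2.0, 47.7]
tool_rot: [-2.244, -2.192, 0.005]
force: [-0.1, 0.0, 0.1]
grip_width: 19.8
```

servo_tool([
  [0.02,[-0.002,0,0],[0,0,0]],
  [0.02,[-0.003,0,0],[0,0,0]],
  [0.02,[-0.003,0,0],[0,0,0]],
])

```text
clock: 18.75
eef_pos: [595.0, -1.2, 47.7]
tool_rot: [-2.244, -2.192, 0.005]
force: [-0.1, 0.8, 0.2]
grip_width: 19.9
```

servo_tool([
  [0.02,[-0.001,0,0],[0,0,0]],
  [0.02,[-0.002,0,0],[0,0,0]],
  [0.02,[-0.002,0,0],[0,0,0]],
])

```text
clock: 19.12
eef_pos: [594.9, -3.3, 47.6]
tool_rot: [-2.244, -2.192, 0.005]
force: [-0.0, -0.3, -0.1]
grip_width: 20.2
```

Run:
```python
from h import *
st(); im=vision.snapshot('scene'); cv2.imwrite('pics/s13.png',cv2.resize(im[190:280,220:380,::-1],None,fx=4.5,fy=4.5,interpolation=cv2.INTER_CUBIC))
im=vision.snapshot('top'); cv2.imwrite('pics/top13.png',cv2.resize(im[105:285,200:400,::-1],None,fx=4,fy=3.33,interpolation=cv2.INTER_CUBIC)); st()
```

```text
t 19.12 p [594.9  -3.3  47.6] z [-0.006  0.001 -1.   ] y [ 1.    -0.023 -0.006] F [-0.  -0.3 -0.1] g 20.2
t 19.23 p [594.9  -3.3  47.6] z [-0.006  0.001 -1.   ] y [ 1.    -0.023 -0.006] F [ 0.1 -0.7  0.2] g 19.9
```

View pics/s13.png

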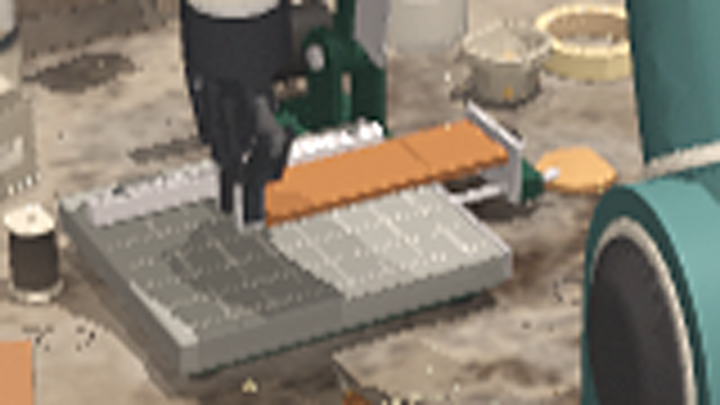

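View pics/top13.png

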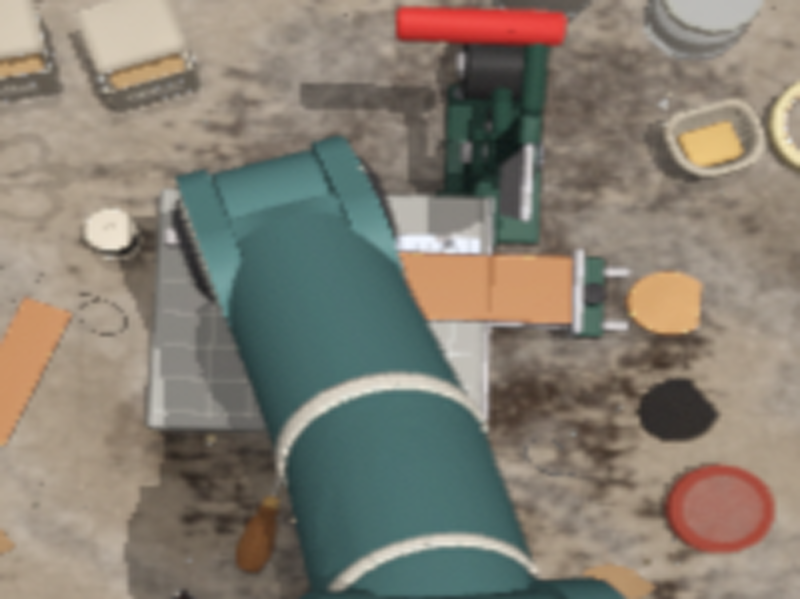

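The strip lies along the fence, with its right end at the stop at (575,290) in the top crop. I'll keep stepping until I feel contact.

servo_tool([
  [0.02,[-0.001,0,0],[0,0,0]],
  [0.02,[-0.002,0,0],[0,0,0]],
  [0.02,[-0.002,0,0],[0,0,0]],
])

```text
clock: 19.6
eef_pos: [594.9, -3.6, 47.7]
tool_rot: [-2.242, -2.193, 0.003]
force: [-0.6, 9.8, 0.5]
grip_width: 19.7
```

servo_tool([
  [0.02,[-0.001,0,0],[0,0,0]],
  [0.02,[-0.002,0,0],[0,0,0]],
  [0.02,[-0.002,0,0],[0,0,0]],
])

```text
clock: 19.98
eef_pos: [594.9, -3.6, 47.8]
tool_rot: [-2.239, -2.194, 0.0]
force: [-0.3, 11.8, -0.2]
grip_width: 19.4
```

servo_tool([
  [0.02,[0.01,0,0],[0,0,0]],
  [0.02,[0.02,0,0],[0,0,0]],
  [0.02,[0.025,0,-0.05],[0,0,0]],
  [0.02,[0.025,0,-0.11],[0,0,0]],
  [0.02,[0.025,0,-0.14],[0,0,0]],
  [0.02,[0.025,0,-0.14],[0,0,0]],
])

```text
clock: 20.72
eef_pos: [597.2, 21.1, 190.4]
tool_rot: [-2.241, -2.196, -0.004]
force: [-0.1, -0.1, -0.2]
grip_width: 20.1
```

Run:
```python
from h import *
st(); print(go([535,-80,180],0,-.022))
```

```text
t 20.73 p [597.2  21.1 190.4] z [-0.001  0.004 -1.   ] y [ 1.    -0.021 -0.001] F [-0.1 -0.1 -0.2] g 20.1
([-0.102, -0.06, 0.01], [0.003, -0.004, -1.569])
```

servo_tool([
  [0.06,[-0.03,-0.06,0.01],[0,0,-0.2]],
  [0.06,[-0.102,-0.06,0.01],[0,0,-0.6]],
  [0.06,[-0.102,-0.06,0.01],[0,0,-1]],
  [0.06,[-0.102,-0.06,0.01],[0,0,-1.4]],
  [0.06,[-0.102,-0.06,0.01],[0,0,-1.569]],
  [0.06,[-0.102,-0.06,0.01],[0,0,-1.569]],
  [0.06,[-0.102,-0.06,0.01],[0,0,-1.569]],
  [0.06,[-0.102,-0.06,0.01],[0,0,-1.569]],
])

```text
clock: 21.72
eef_pos: [534.7, -79.3, 179.0]
tool_rot: [-0.167, -3.135, -0.007]
force: [-1.1, 0.1, -0.8]
grip_width: 60.3
```

servo_tool([
  [0.06,[0,0,0],[0,0,-0.14]],
  [0.06,[0,0,0],[0,0,-0.14]],
])

```text
clock: 21.98
eef_pos: [534.2, -79.1, 178.0]
tool_rot: [0.052, -3.138, -0.009]
force: [0.2, 0.0, 0.3]
grip_width: 60.4
```

Run:
```python
from h import *
st(); wsnap('w14'); im=cv2.imread('pics/w14.png'); cv2.imwrite('pics/w14c.png',cv2.resize(im[80:360,60:460],None,fx=2,fy=2,interpolation=cv2.INTER_CUBIC)); print(go([545,-112,60],0,-.022), go([545,-112,43],0,-.022))
```

```text
t 21.98 p [534.2 -79.1 178. ] z [-0.004  0.006 -1.   ] y [-0.033  0.999  0.006] F [0.2 0.  0.3] g 60.4
([-0.01, -0.034, 0.118], [0.005, -0.003, 0.053]) ([-0.01, -0.034, 0.135], [0.005, -0.003, 0.053])
```

View pics/w14c.png

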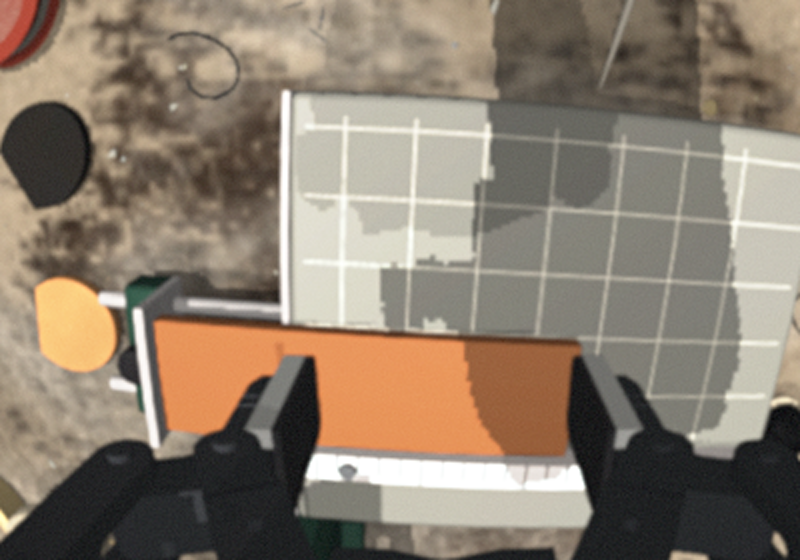

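servo_tool([
  [0.06,[-0.01,-0.025,0.06],[0,0,0.053]],
  [0.06,[-0.01,-0.025,0.11],[0,0,0.053]],
  [0.06,[-0.01,-0.025,0.118],[0,0,0.053]],
  [0.06,[-0.01,-0.025,0.128],[0,0,0.053]],
  [0.06,[-0.01,-0.025,0.134],[0,0,0.053]],
  [0.06,[-0.01,-0.025,0.134],[0,0,0.053]],
])

```text
clock: 22.78
eef_pos: [545.1, -103.2, 44.8]
tool_rot: [-0.036, -3.139, -0.008]
force: [-0.3, 0.3, -0.5]
grip_width: 60.2
```

Run:
```python
from h import *
st(); print(go([558,-103,43.5],0,-.022))
```

```text
t 22.77 p [ 545.1 -103.2   44.8] z [-0.002  0.005 -1.   ] y [0.023 1.    0.005] F [-0.3  0.3 -0.5] g 60.2
([-0.013, 0.0, 0.001], [0.005, -0.002, -0.001])
```

servo_tool([
  [0.06,[-0.005,0,0.001],[0,0,0]],
  [0.06,[-0.01,0,0.001],[0,0,0]],
  [0.06,[-0.014,0,0.001],[0,0,0]],
  [0.06,[-0.016,0,0.001],[0,0,0]],
  [0.06,[-0.017,0,0.001],[0,0,0]],
  [0.06,[-0.017,0,0.001],[0,0,0]],
])

```text
clock: 23.52
eef_pos: [562.0, -103.6, 43.8]
tool_rot: [-0.036, -3.139, -0.008]
force: [0.0, 0.2, -0.3]
grip_width: 60.0
```

servo_tool([
  [0.06,[-0.001,0,0],[0,0,0]],
  [0.06,[-0.002,0,0],[0,0,0]],
  [0.06,[-0.002,0,0],[0,0,0]],
])

```text
clock: 23.9
eef_pos: [563.5, -103.6, 43.6]
tool_rot: [-0.036, -3.138, -0.007]
force: [-5.1, 0.6, 3.2]
grip_width: 60.1
```

servo_tool([
  [0.06,[-0.001,0,0],[0,0,0]],
  [0.06,[-0.0015,0,0],[0,0,0]],
])

```text
clock: 24.15
eef_pos: [563.7, -103.6, 43.4]
tool_rot: [-0.036, -3.135, -0.007]
force: [-15.3, 0.2, 9.7]
grip_width: 60.1
```

servo_tool([
  [0.06,[0.01,0,0],[0,0,0]],
  [0.06,[0.02,0,0],[0,0,0]],
  [0.06,[0.025,0,-0.05],[0,0,0]],
  [0.06,[0.04,0,-0.11],[0,0,0]],
  [0.06,[0.06,0.02,-0.16],[0,-0.2,0]],
  [0.06,[0.08,0.03,-0.22],[0,-0.4,0]],
  [0.06,[0.08,0.03,-0.24],[0,-0.5,0]],
  [0.06,[0.08,0.03,-0.24],[0,-0.5,0]],
])

```text
clock: 25.15
eef_pos: [485.6, -73.7, 285.6]
tool_rot: [0.033, 2.642, -0.009]
force: [0.5, 0.4, -0.5]
grip_width: 60.2
```

Run:
```python
from h import *
st(); wsnap('w15'); im=cv2.imread('pics/w15.png'); cv2.imwrite('pics/w15c.png',cv2.resize(im[100:330,80:400],None,fx=2.5,fy=2.5,interpolation=cv2.INTER_CUBIC))
im=vision.snapshot('top'); cv2.imwrite('pics/top15.png',cv2.resize(im[105:285,200:400,::-1],None,fx=4,fy=3.33,interpolation=cv2.INTER_CUBIC))
im=vision.snapshot('scene'); cv2.imwrite('pics/s15.png',cv2.resize(im[120:300,180:400,::-1],None,fx=3,fy=3)); st()
```

```text
t 25.15 p [485.6 -73.7 285.6] z [ 0.479 -0.012 -0.878] y [ 0.025  1.    -0.   ] F [ 0.5  0.4 -0.5] g 60.2
t 25.3 p [485.  -73.4 284.4] z [ 0.474 -0.011 -0.881] y [0.025 1.    0.001] F [-0.5 -0.  -0.4] g 59.8
```

View pics/w15c.png

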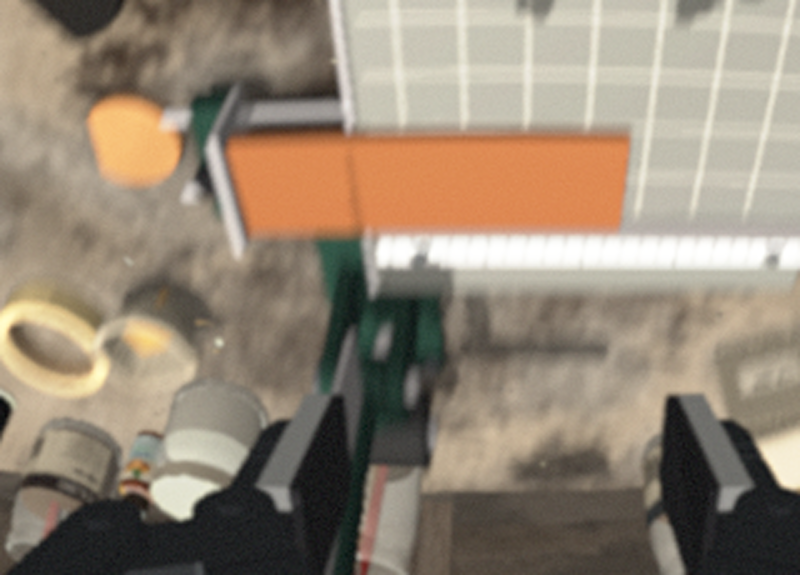

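View pics/top15.png

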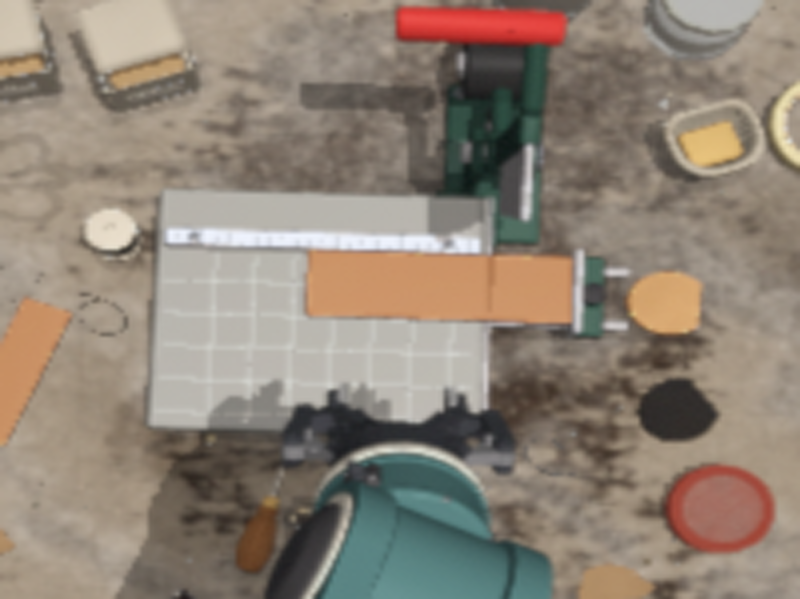

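View pics/s15.png

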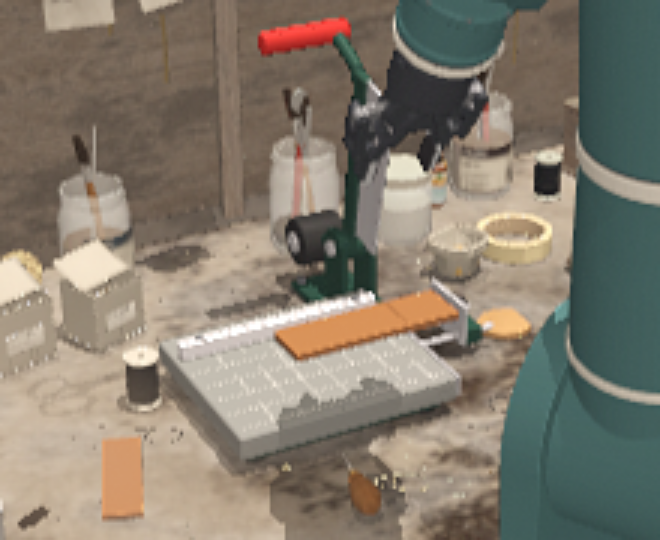

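Run:
```python
from h import *
st(); wsnap('w16'); im=cv2.imread('pics/w16.png'); cv2.imwrite('pics/w16a.png',cv2.resize(im[130:210,150:270],None,fx=6.6,fy=6.6,interpolation=cv2.INTER_CUBIC)); cv2.imwrite('pics/w16b.png',cv2.resize(im[140:220,260:380],None,fx=6.6,fy=6.6,interpolation=cv2.INTER_CUBIC))
```

```text
t 25.3 p [485.  -73.4 284.4] z [ 0.474 -0.011 -0.881] y [0.025 1.    0.001] F [-0.5 -0.  -0.4] g 59.8
```

View pics/w16a.png

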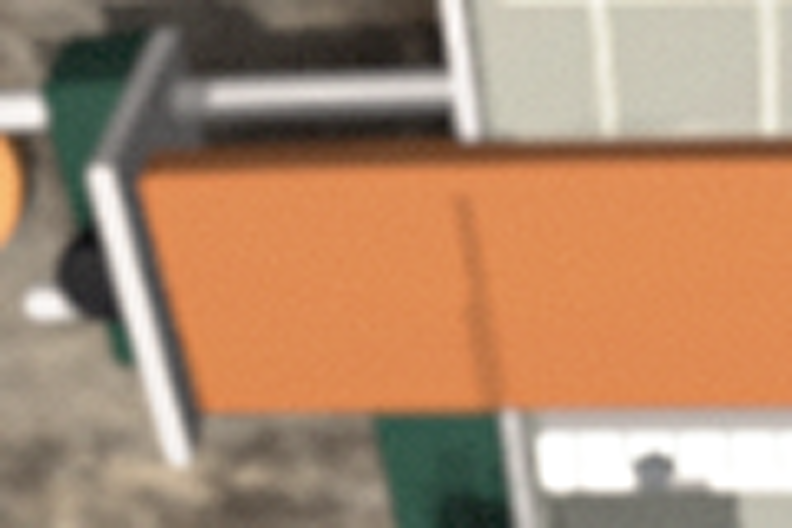

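View pics/w16b.png

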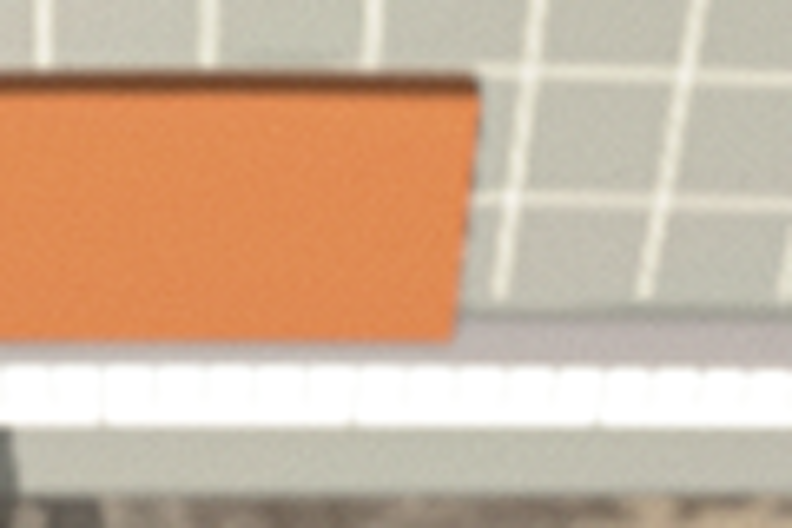

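Run:
```python
from h import *
st(); print(robot.hand_in())
```

```text
t 25.35 p [485.5 -73.2 284. ] z [ 0.473 -0.009 -0.881] y [0.024 1.    0.002] F [0.1 0.5 0.6] g 60.0
the job is handed in; nothing more can be done
None
```

The cutter is ready for the next cut and I handed the job in at 25.4 s of the 61 s allowed.

- **Knife arm:** I pushed it up by the handle with the shut fingertips until it tipped past the balance point. It swung on by itself and was still raised about 17 s later in the last pictures.
- **Strip:** I then pushed it square to the fence, along to the end stop, and lightly against the fence once more. The fingertips stopped firmly at the fence (about 15 N) and at the stop (about 12 N).
- **Final check:** The last close-ups show the strip flat, with no visible gap at the fence or the stop, and square to both. Nothing round the cutter looks moved in the last pictures, and the robot was touching nothing when I handed in.
- **What went wrong or disagreed:**
  - My first approach to the handle, with the tool tilted 45°, ran into joint limits. I redid it with a flatter tilt.
  - My positions from the top and wrist cameras mostly differed by 2–5 mm, so I relied on the force readings for the final contact.
  - One wrist-camera reading of the end stop (y −180 against −214 from the top camera) was clearly wrong, probably because I picked the wrong edge of the plate. I ignored it.

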